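Seat the guide-column bearing cup square in its housing

TASK

The bearing cup has been started by hand in the bore of the press's bearing housing and stands proud, perhaps a little crooked. Take the drift from its stand and drive the cup fully home with it, pushing in small steps alternately round the cup's rim (never with the fingers) so that it never cocks, and once it is home lean steadily on the rim with about 20 N for a second to be sure it has bottomed, at no time pushing harder than 30 N. Then hang the drift back in its stand and let go, leaving the other things on the bench alone.

Things in the scene. Friction and masses are not known exactly. Their poses are not given: they have to be found in the camera images.
- housing: Fixed grey-painted block, 130 x 130 mm, 45 mm high, dark bolt heads at its corners, with one round blind bore 77 mm wide in the middle of its top. Origin: centre of its underside, z up along the bore's axis. Its top face is at z = 45 mm.
- bore_floor (a point): Centre of the flat shoulder in the bore on which the cup must sit: 23 mm below the housing's top face, 22 mm above its underside. When a pushed side of the cup meets the shoulder the force climbs steeply. With the cup home its rim lies 3 mm below the top face.
- cup: Plain steel bearing cup, a ring 75 mm outside, 52 mm inside, 20 mm tall. Origin: centre of its underside; z along its axis, out of the bore. It starts 3 to 5 mm proud of the housing's top face and tilted up to 2.5 degrees in any direction. Tight fit, it stays where it is left. Tilted more than 5 degrees it is cocked and the bore is spoilt.
- cup_rim (a point): Centre of the cup's flat top rim; the 11.5 mm wide rim's middle runs 32 mm from here. A push on the rim meets about 6 N plus 0.8 N per mm/s of pushing speed (10 mm/s: 14 N). For each mm pushed down on one side the middle sinks about 0.5 mm, the opposite side stays, and the cup tilts about 0.9 degree.
- drift: Upright round drift, about 0.2 kg: brass shank 12 mm thick, flat bottom end, 50 mm long; then a dark collar 30 mm wide from 50 to 58 mm; then a steel handle 18 mm thick from 58 to 105 mm. Origin: centre of the bottom end; z up. Grip the handle from above, fingertips just over the collar, which keeps them from sliding down.
- stand: Fixed wooden block, 90 x 70 mm, 54 mm high, with one vertical blind hole 16 mm wide and 52 mm deep in the middle of its top. The drift hangs in it, its collar resting on the top face, so that the drift's bottom end is 4 mm above the block's underside. Origin: centre of its underside, z up.
- spare_cup: Bystander: a spare bearing cup like the other, lying loose on the bench, 20 mm tall. Origin: centre of its underside.
- grease_tin: Bystander: closed round tin, 70 mm wide, 75 mm tall. Origin: centre of its underside.
- bolt_tray: Bystander: low open grey plastic tray, 120 x 160 mm, 35 mm high, some bolts in it. Origin: centre of its underside.
There are look-alikes about, which are no part of the job. What is meant by the drift is not red, and is the smaller of those in its own colour. Of the things that look like the stand, take the one that is farthest from the robot's base at the start.

How it is judged (in metres and radians):
On the way, in this order (a step that is already met when the one before it is completed fails the run):
1. the drift is lifted clear of its stand (z of drift in the frame of stand above 0.056 m), for 0.1 s.
2. with the cup home and square, the drift leans on its rim with 15 N or more (z of cup in the frame of housing below 0.0235 m and angle between cup's own z axis and vertical below 0.03 rad and contact force between drift and cup above 15 N), for 0.8 s.
At the end, for the whole second after the job is handed in: The cup's underside is 23.5 mm or less above the housing's underside (within 1.5 mm of the shoulder), its tilt is under 0.03 rad, and the drift is released and still, upright (0.1 rad) in the stand's hole within 8 mm sideways, its bottom end under 8 mm above the stand's underside (z of cup in the frame of housing below 0.0235 m and angle between cup's own z axis and vertical below 0.03 rad and horizontal distance between drift and stand below 0.008 m and z of drift in the frame of stand below 0.008 m and angle between drift's own z axis and vertical below 0.1 rad and linear speed of drift below 0.02 m/s); the robot touches nothing.
It fails at once if the cup is cocked by more than 5 degrees (0.0873 rad) (angle between cup's own z axis and vertical above 0.0873 rad).
It fails at once if the drift pushes on the cup with more than 30 N (contact force between drift and cup above 30 N).
It fails at once if the robot itself pushes on the cup (fingers or arm, over 1 N) (contact force between any of the fingers, the arm and cup above 1 N).
It fails at once if a bystander is moved by more than 20 mm (distance of any of spare_cup, grease_tin, bolt_tray from where it was at the start of the episode above 0.02 m).
It also fails if it takes over 62 s, if anything falls off the work surface, if the arm or the gripper's body presses on something with over 40 N, if the wrist force passes 120 N, or if a joint passes its speed limit or range.

ROBOT

A 6-joint arm with a two-finger parallel gripper is mounted at the origin on the work surface. World frame = base frame: x ahead of the robot, y to its left, z up, the work surface at z = 0. Lengths are in m, angles in degrees, forces in N, time in s.
With the tool pointing down it reaches from about 0.4 to 0.825 m from the base axis. Payload 7 kg.
Tool frame: the origin (TCP) lies on the centre line of the jaws, within the pads' length; the fingertips stand 17 mm ahead of it and the grasp point (between the pads) lies 2 mm behind it; y points along the fingers, z is the direction in which the jaws open and shut, and the axes are right-handed (so a half turn about y gives the same grasp; the last joint's range is limited). The gripper opens to 88 mm and grips with 3 to 60 N. Pads are 19 mm wide; open, the fingers measure 130 mm over their backs; the gripper's body (78 mm by 193 mm) begins 47 mm behind the grasp point.
Start: joints at [82.798, 20.546, 0.682, 0, -70.136, -16.507], TCP at [0.271, 0.618, 0.244] pointing down, gripper open.
Joint ranges: [-176.03, 176.03], [-82.01, 121.73], [-58.28, 71.71], [-173.87, 95.51], [-174.79, -0.11], [-173.66, 173.66]. Speed limits (degrees/s): [136.94, 136.94, 172.46, 180, 180, 180].

INTERFACE

Orientations are given as [roll, pitch, yaw] about the fixed x, y, z axes, in that order (R = Rz(yaw) Ry(pitch) Rx(roll)).
In Python, from plant import r, capture, camera_info gives the robot as it stands. The module is installed in compiled form; this text tells all that it offers.
- The arm moves only by the tool apply_moves, never from a script. Its argument "deltas" is a list of rows, each an object of numbers: "tx", "ty", "tz": the shift along the tool's x, y, z in m; "turn": the turn about the tool's y in rad; "gripper": the finger opening in m, from 0 to 0.0876. A call has 1 to 5 rows; each row is the pose to reach, as a shift and turn from the pose commanded when the call began, along the tool's axes at that moment; what a row does not reach only later rows make up. A row lasts 1/10 s, in which the tool goes at most 50 mm and 8.59 degrees, less where a joint would pass 70% of its speed; a pose out of reach is approached as far as the arm can. A call with a gripper value outside its range is refused whole. The fingers move at their own pace and stop on an object; "newtons" is the grip in N (left out, the last holds). Time passes only in rows, so rows that repeat a pose let the fingers close. It gives the time, the measured TCP pose, the force and the opening at its end, in the units of the state.
- r.get_state(): the state, without advancing time (a new reading comes with each control period).
- capture(name): name is "scene" or "side" or "wrist"; returns (picture, depth): 400x640x3 uint8, red, green, blue; 400x640 float32, m along the optical axis (not along the pixel's ray), 0 where there is no reading.
- camera_info(name): a dict with "K" (3x3 intrinsics, pixels), "eye" and "orientation" of the camera in the world; the wrist camera has in their place "tool_from_camera" (4x4, takes a point from camera to tool coordinates, whose origin is the TCP and whose axes are the tool frame's). Camera axes: x right, y up, looking along -z (the intrinsics and any distortion apply to the point x, -y, -z); pixel columns grow to the right and rows downward; lengths in m; the calibration is good to about 2 mm. A picture is of the moment at which its call begins: read the wrist's pose just before it. camera_info takes no time and is no camera call.
- r.close_job(): hands the job in, once; it reports no verdict.
The state is a dict: "time_s": time; "joints": joint angles; "qd": joint speeds; "joint_torque": joint torques, N m; "tcp_pos": TCP position; "eef_rot": TCP orientation; "contact_force": force on the tool from outside, world axes, zero at the start; "moment": the same for the moment, N m; "gripper_width": finger opening in m.
Only numpy, scipy, OpenCV 4.12 (cv2) and the standard library are available. Lean on these libraries where they do the work, as an engineer would, in place of code of your own. Each camera call takes 0.05 s, during which the arm holds its last target.

## Working session

There is one attempt and no reset: what is moved stays moved. The work goes in short steps, Python scripts to look and compute and a tool call to move; the robot and the scene stay as the last step left them, time stands still between calls to the robot, and variables do not carry over. Pictures are saved under pics/ and viewed, and the job is handed in when it is done.

Besides the shell and the picture viewer there is one more tool, called after "Call:" in YAML: its name, and indented under it one key for each argument. apply_moves: Moves the arm, as the interface text tells. Its arguments: {"type":"object","properties":{"deltas":{"type":"array","items":{"type":"object","properties":{"tx":{"type":"number"},"ty":{"type":"number"},"tz":{"type":"number"},"turn":{"type":"number"},"gripper":{"type":"number"}}}},"newtons":{"type":"number"}},"required":["deltas"]}

```bash
mkdir -p pics
python3 - <<'E'
from plant import r,capture,camera_info
import cv2,numpy as np
print(r.get_state())
for n in ["scene","side","wrist"]:
    print(n,camera_info(n))
    p,d=capture(n); cv2.imwrite(f"pics/{n}0.png",p[:,:,::-1]); np.savez(f"{n}0.npz",p=p,d=d)
E
```

```text
{'time_s': 0.0, 'joints': array([ 8.27971979e+01,  2.05914934e+01,  6.34291081e-01, -2.09827827e-02,
       -7.01362494e+01, -1.65056018e+01]), 'qd': array([-0.07644845, -0.00793753,  0.04149882, -0.08016329, -0.029769  ,
       -0.06001548]), 'joint_torque': array([-1.33876292e-03, -5.82723141e+01,  2.93048537e+01,  6.99690789e+00,
        6.72890237e-03, -1.82873127e-04]), 'tcp_pos': array([0.27125134, 0.61759504, 0.24262323]), 'eef_rot': array([-8.99047946e+01,  7.64084287e-03,  1.56284457e+02]), 'contact_force': array([-0.30424124,  0.16227995, -0.46173781]), 'moment': array([0.01741855, 0.04890083, 0.00455531]), 'gripper_width': 0.0878702469882592}
scene {'K': array([[402.48013707,   0.        , 322.17511173],
       [  0.        , 402.48013707, 196.1034522 ],
       [  0.        ,   0.        ,   1.        ]]), 'eye': array([ 1.28336336, -0.05410912,  0.61581608]), 'orientation': array([53.17599299,  0.58913098, 78.21356823])}
side {'K': array([[366.99446584,   0.        , 319.51021595],
       [  0.        , 366.99446584, 200.34881338],
       [  0.        ,   0.        ,   1.        ]]), 'eye': array([0.28973866, 0.63137073, 0.79408794]), 'orientation': array([  39.53123376,    0.62564073, -155.20861557])}
wrist {'K': array([[276.16279601,   0.        , 319.71193194],
       [  0.        , 276.16279601, 200.24116857],
       [  0.        ,   0.        ,   1.        ]]), 'tool_from_camera': array([[-4.71567698e-04, -9.56279978e-01, -2.92452358e-01,
        -7.98980307e-02],
       [-8.44321700e-04,  2.92452667e-01, -9.56279627e-01,
        -1.40252832e-01],
       [ 9.99999532e-01, -2.04026711e-04, -9.45319167e-04,
        -7.08562135e-04],
       [ 0.00000000e+00,  0.00000000e+00,  0.00000000e+00,
         1.00000000e+00]])}
```

View pics/scene0.png

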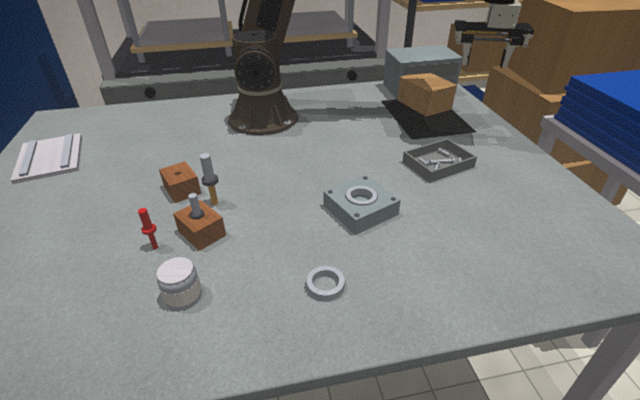

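View pics/side0.png

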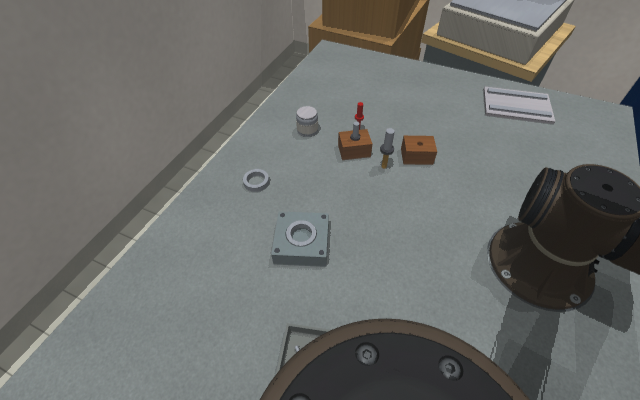

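View pics/wrist0.png

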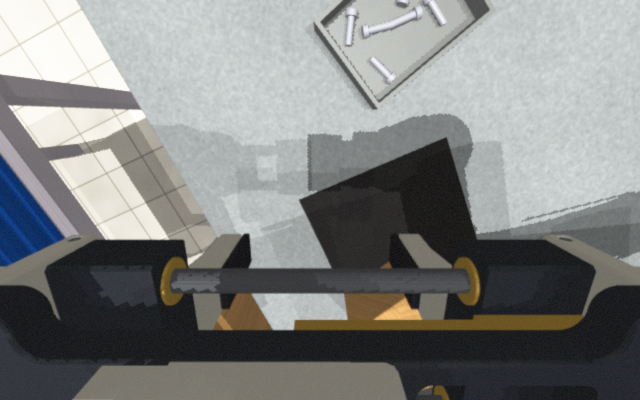

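The scene view shows the drift hanging in the nearer-to-camera block (about 200,225). An empty look-alike block is at (180,182), a larger free-standing drift at (209,180), and a red one at (148,228). The housing with the cup is at (362,203), the spare cup at (325,283), the tin at (179,283) and the tray at (440,160).

```bash
cat > h.py <<'E'
import numpy as np,cv2
from scipy.spatial.transform import Rotation as Rn
from plant import r,capture,camera_info
def R(o): return Rn.from_euler('xyz',o,degrees=True).as_matrix()
def pose(name,st=None):
    ci=camera_info(name)
    if name!='wrist': return ci['K'],R(ci['orientation']),np.array(ci['eye'])
    st=st or r.get_state(); T=ci['tool_from_camera']; Rt=R(st['eef_rot'])
    return ci['K'],Rt@T[:3,:3],Rt@T[:3,3]+st['tcp_pos']
def rays(K,Rc,u,v):
    d=np.stack([(u-K[0,2])/K[0,0],-(v-K[1,2])/K[1,1],-np.ones_like(u,dtype=float)],-1)
    return d@Rc.T
def cloud(K,Rc,e,d):
    v,u=np.mgrid[0:d.shape[0],0:d.shape[1]].astype(float)
    return e+rays(K,Rc,u,v)*d[...,None]
def onplane(K,Rc,e,u,v,z):
    q=rays(K,Rc,np.asarray(u,float),np.asarray(v,float)); return e+q*((z-e[2])/q[...,2:])
def proj(K,Rc,e,P):
    c=(np.asarray(P)-e)@Rc; return np.stack([K[0,2]-K[0,0]*c[...,0]/c[...,2],K[1,2]+K[1,1]*c[...,1]/c[...,2]],-1)
E
python3 - <<'E'
from h import *
for n in ['scene','side']:
    z=np.load(n+'0.npz');p,d=z['p'],z['d']
    K,Rc,e=pose(n);C=cloud(K,Rc,e,d)
    m=(d>0)&(C[...,0]>.3)&(C[...,0]<1.0)&(abs(C[...,1])<.6)&(C[...,2]>.012)&(C[...,2]<.16)
    nn,l,s,c=cv2.connectedComponentsWithStats(m.astype(np.uint8))
    tb=(d>0)&(C[...,0]>.4)&(C[...,0]<.9)&(abs(C[...,1])<.4)&(abs(C[...,2])<.01)
    print(n,'table z',np.median(C[tb][:,2]),C[tb][:,2].std())
    for i in range(1,nn):
        if s[i,4]<60: continue
        Q=C[l==i]; top=np.percentile(Q[:,2],97); print(s[i],Q.min(0).round(3),Q.max(0).round(3),'topz',top.round(4),'mean of top',Q[Q[:,2]>top-.006].mean(0).round(4))
E
```

```text
scene table z 0.0002223934084964463 0.0012652425589505095
[ 403  139   75   40 1301] [0.327 0.364 0.012] [0.484 0.553 0.038] topz 0.0361 mean of top [0.4077 0.457  0.0337]
[200 154  19  49 500] [ 0.432 -0.179  0.012] [ 0.471 -0.141  0.141] topz 0.14 mean of top [ 0.4534 -0.1601  0.1388]
[ 159  161   67   87 2623] [ 0.318 -0.294  0.012] [ 0.616 -0.135  0.112] topz 0.0953 mean of top [ 0.5622 -0.1877  0.1024]
[ 324  175   77   57 2646] [0.472 0.103 0.012] [0.639 0.27  0.052] topz 0.0492 mean of top [0.5598 0.1851 0.0458]
[138 208  19  38 359] [ 0.573 -0.302  0.013] [ 0.598 -0.273  0.107] topz 0.1058 mean of top [ 0.585  -0.2867  0.1044]
[ 157  258   45   50 1739] [ 0.704 -0.251  0.012] [ 0.772 -0.182  0.079] topz 0.0767 mean of top [ 0.7369 -0.2179  0.0753]
[307 266  38  33 616] [0.732 0.016 0.012] [0.807 0.09  0.023] topz 0.0219 mean of top [0.7716 0.0527 0.0198]
side table z 0.0007595215059105209 0.0015835094766640833
[338 102  34  56 980] [ 0.503 -0.303  0.012] [ 0.617 -0.133  0.112] topz 0.1052 mean of top [ 0.5678 -0.2235  0.1061]
[296 106  22  29 552] [ 0.7   -0.249  0.012] [ 0.769 -0.179  0.08 ] topz 0.0776 mean of top [ 0.7353 -0.2149  0.0759]
[380 128  15  38 325] [ 0.432 -0.175  0.012] [ 0.47  -0.138  0.143] topz 0.1409 mean of top [ 0.4501 -0.1577  0.1396]
[401 136  36  27 851] [ 0.318 -0.293  0.012] [ 0.428 -0.191  0.058] topz 0.0565 mean of top [ 0.3726 -0.2407  0.0543]
[243 169  26  21 275] [0.732 0.018 0.012] [0.805 0.093 0.024] topz 0.0232 mean of top [0.768  0.0569 0.0206]
[ 271  211   58   54 2701] [0.472 0.103 0.012] [0.639 0.272 0.052] topz 0.05 mean of top [0.5533 0.1911 0.0464]
[276 323  55  51 432] [0.394 0.374 0.012] [0.482 0.493 0.039] topz 0.0375 mean of top [0.4519 0.4179 0.0352]
```

```bash
cat >> h.py <<'E'
def delta(target,st=None):
    st=st or r.get_state(); return (R(st['eef_rot']).T@(np.array(target)-st['tcp_pos'])).round(4)
E
python3 - <<'E'
from h import *
print(delta([.555,.187,.244]))
for n in ['scene','side']:
    z=np.load(n+'0.npz');p,d=z['p'].astype(int),z['d']
    K,Rc,e=pose(n);C=cloud(K,Rc,e,d)
    red=p[...,0]>1.6*p[...,1]
    near=np.hypot(C[...,0]-.56,C[...,1]+.188)
    m=(d>0)&(C[...,2]>.105)&(near<.03)&~red
    v,u=np.nonzero(m); print(n,len(u),'drift top',onplane(K,Rc,e,u.mean(),v.mean(),.109).round(4),C[m].mean(0).round(4))
    m=(d>0)&(C[...,2]>.07)&(C[...,2]<.104)&(near<.03); print(' handle z',C[m].mean(0).round(4),C[m].min(0),C[m].max(0))
    m=(d>0)&(abs(C[...,2]-.054)<.003)&(near<.07); v,u=np.nonzero(m); Q=C[m][:,:2].astype(np.float32)
    print(' stand rect',cv2.minAreaRect(Q))
    m=(d>0)&(abs(C[...,2]-.045)<.0025)&(np.hypot(C[...,0]-.555,C[...,1]-.187)<.11); Q=C[m][:,:2].astype(np.float32)
    print(' housing rect',cv2.minAreaRect(Q),C[m][:,2].mean())
E
```

```text
[-0.4329 -0.0007  0.2803]
scene 45 drift top [ 0.5601 -0.1883  0.109 ] [ 0.5596 -0.1883  0.1087]
 handle z [ 0.564  -0.1872  0.0871] [ 0.55554428 -0.19750315  0.07017384] [ 0.56809242 -0.17972108  0.10396681]
 stand rect ((0.5583698749542236, -0.18843919038772583), (0.09349939227104187, 0.07155466824769974), 32.70400619506836)
 housing rect ((0.5531328916549683, 0.18648651242256165), (0.13414092361927032, 0.13256369531154633), 21.504852294921875) 0.04514610313794795
side 23 drift top [ 0.5584 -0.1855  0.109 ] [ 0.5585 -0.1858  0.1087]
 handle z [ 0.5567 -0.182   0.0862] [ 0.54987259 -0.18800584  0.07004794] [ 0.56600688 -0.17610007  0.10299662]
 stand rect ((0.5590562224388123, -0.18770946562290192), (0.09030790627002716, 0.0726582407951355), 33.698848724365234)
 housing rect ((0.5547893047332764, 0.18771731853485107), (0.1302061527967453, 0.13390296697616577), 21.438434600830078) 0.045391400123440485
```

Call:
apply_moves:
  deltas:
    - {"tx":-0.433,"tz":0.281,"gripper":0.06}
    - {"tx":-0.433,"tz":0.281,"gripper":0.06}
    - {"tx":-0.433,"tz":0.281,"gripper":0.06}
    - {"tx":-0.433,"tz":0.281,"gripper":0.06}
    - {"tx":-0.433,"tz":0.281,"gripper":0.06}

```text
invalid input at $.deltas[0]: expected keys tx, ty, tz, turn, gripper
```

Call:
apply_moves:
  deltas:
    - {"tx":-0.433,"ty":0,"tz":0.281,"turn":0,"gripper":0.06}
    - {"tx":-0.433,"ty":0,"tz":0.281,"turn":0,"gripper":0.06}
    - {"tx":-0.433,"ty":0,"tz":0.281,"turn":0,"gripper":0.06}
    - {"tx":-0.433,"ty":0,"tz":0.281,"turn":0,"gripper":0.06}
    - {"tx":-0.433,"ty":0,"tz":0.281,"turn":0,"gripper":0.06}
  newtons: 40

```text
time_s: 0.65
tcp_pos: [0.4093, 0.4072, 0.2435]
eef_rot: [-90.0, -0.0, 156.3]
contact_force: [0.6, 0.1, 0.2]
gripper_width: 0.0603
```

```bash
python3 -c "
from h import *
print(delta([.555,.187,.244]),r.get_state()['joints'])"
```

```text
[-0.2219 -0.0005  0.1432] [ 6.42569356e+01  1.14192765e+01 -1.19613425e+01 -2.20053885e-03
 -6.66273198e+01  2.06157264e+00]
```

Call:
apply_moves:
  deltas:
    - {"tx":-0.215,"ty":0,"tz":0.139,"turn":0,"gripper":0.06}
    - {"tx":-0.215,"ty":0,"tz":0.139,"turn":0,"gripper":0.06}
    - {"tx":-0.215,"ty":0,"tz":0.139,"turn":0,"gripper":0.06}
    - {"tx":-0.215,"ty":0,"tz":0.139,"turn":0,"gripper":0.06}
    - {"tx":-0.215,"ty":0,"tz":0.139,"turn":0,"gripper":0.06}

```text
time_s: 1.15
tcp_pos: [0.547, 0.1985, 0.2436]
eef_rot: [-90.0, -0.0, 156.3]
contact_force: [0.9, 0.9, 0.7]
gripper_width: 0.0598
```

```bash
cat > cap.py <<'E'
import sys
from h import *
def cupfit(n,tag,hc=(.554,.187)):
    st=r.get_state(); P=pose(n,st); p,d=capture(n); cv2.imwrite(f'pics/{n}_{tag}.png',p[:,:,::-1]); np.savez(f'{n}_{tag}.npz',p=p,d=d,K=P[0],Rc=P[1],e=P[2])
    C=cloud(*P,d); rr=np.hypot(C[...,0]-hc[0],C[...,1]-hc[1])
    t=(d>0)&(rr>.045)&(rr<.06); hz=np.median(C[t][:,2])
    m=(d>0)&(rr>.028)&(rr<.036)
    Q=C[m]; Q=Q[(Q[:,2]-hz>-.006)&(Q[:,2]-hz<.009)]
    A=np.c_[Q[:,:2]-hc,np.ones(len(Q))]; s=np.linalg.lstsq(A,Q[:,2],rcond=None)[0]
    A2=np.c_[C[t][:,:2]-hc,np.ones(t.sum())]; s2=np.linalg.lstsq(A2,C[t][:,2],rcond=None)[0]
    print(n,'housing top',hz,'its slope deg',np.degrees(s2[:2]).round(2),'rim proud mm',((s[2]-s2[2])*1e3).round(2),'slope deg x,y',np.degrees(s[:2]).round(2),'rel',np.degrees(s[:2]-s2[:2]).round(2),'n',len(Q))
    return p,d,P,C
if __name__=='__main__':
    for n in sys.argv[2:]: cupfit(n,sys.argv[1])
E
python3 cap.py 1 wrist side scene
```

```text
wrist housing top 0.31567666133904093 its slope deg [ 70.19 -33.11] rim proud mm 52.64 slope deg x,y [-0.58  2.53] rel [-70.77  35.64] n 2125
side housing top 0.35950025609223574 its slope deg [ 57.2  192.78] rim proud mm 123.02 slope deg x,y [-55.08  52.29] rel [-112.27 -140.48] n 12
scene housing top 0.30949968501208 its slope deg [-98.65 129.68] rim proud mm 126.12 slope deg x,y [-0.41 -2.73] rel [  98.24 -132.42] n 56
```

View pics/wrist_1.png

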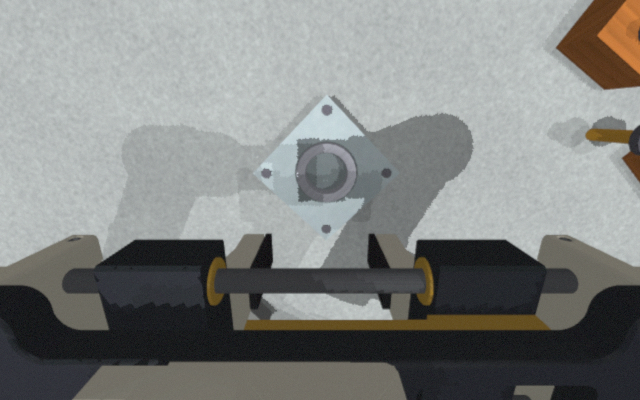

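The wrist view shows the housing at (326,170), with the cup rim around (326,171). I'll refit from the saved depth, leaving out the gripper.

```bash
sed -i 's/(rr<.06); hz/(rr<.06)\&(abs(C[...,2]-.045)<.006); hz/; s/    st=r.get_state(); P=pose(n,st); p,d=capture(n); .*/    if tag=="load": P,p,d=load\n    else:\n        st=r.get_state(); P=pose(n,st); p,d=capture(n); cv2.imwrite(f"pics\/{n}_{tag}.png",p[:,:,::-1]); np.savez(f"{n}_{tag}.npz",p=p,d=d,K=P[0],Rc=P[1],e=P[2])/; s/hc=(.554,.187))/hc=(.554,.187),load=None)/' cap.py
python3 - <<'E'
from cap import *
for n,f in [('wrist','wrist_1'),('scene','scene0'),('side','side0')]:
    z=np.load(f+'.npz'); P=(z['K'],z['Rc'],z['e']) if 'K' in z else pose(n)
    p,d,P,C=cupfit(n,'load',load=(P,z['p'],z['d']))
    m=(d>0)&(abs(C[...,2]-.045)<.0025)&(np.hypot(C[...,0]-.555,C[...,1]-.187)<.11); Q=C[m][:,:2].astype(np.float32)
    print(' housing rect',cv2.minAreaRect(Q))
    m=(d>0)&(np.hypot(C[...,0]-.555,C[...,1]-.187)<.05)&(C[...,2]>.0465)&(C[...,2]<.06)
    print(' rim ring',cv2.minEnclosingCircle(C[m][:,:2].astype(np.float32)),C[m].mean(0))
E
```

```text
wrist housing top 0.04423660188479889 its slope deg [ 0.01 -0.04] rim proud mm 3.55 slope deg x,y [ 1.17 -1.18] rel [ 1.17 -1.14] n 1027
 housing rect ((0.5546940565109253, 0.18732932209968567), (0.13024017214775085, 0.130196213722229), 21.500200271606445)
 rim ring ((0.5520784854888916, 0.18476906418800354), 0.041021473705768585) [0.55822446 0.18422945 0.04793762]
scene housing top 0.045087347802146016 its slope deg [-0.06 -0.  ] rim proud mm 3.05 slope deg x,y [ 0.77 -0.84] rel [ 0.83 -0.84] n 181
 housing rect ((0.5531328916549683, 0.18648651242256165), (0.13414092361927032, 0.13256369531154633), 21.504852294921875)
 rim ring ((0.5547403693199158, 0.1875438690185547), 0.049259647727012634) [0.55882044 0.1860206  0.04850072]
side housing top 0.04565527247856538 its slope deg [0.13 0.01] rim proud mm 3.52 slope deg x,y [ 1.57 -1.08] rel [ 1.44 -1.09] n 226
 housing rect ((0.5547893047332764, 0.18771731853485107), (0.1302061527967453, 0.13390296697616577), 21.438434600830078)
 rim ring ((0.5549671649932861, 0.1868937760591507), 0.050055019557476044) [0.55609866 0.1866627  0.04864751]
```

```bash
python3 -c "
from h import *
print(delta([.559,-.187,.244]),r.get_state()['joints'])"
```

```text
[-0.1669 -0.0007  0.3466] [ 3.90895046e+01  1.18931940e+01 -1.14059878e+01  1.41488928e-04
 -6.67548964e+01  2.69263129e+01]
```

Call:
apply_moves:
  deltas:
    - {"tx":-0.167,"ty":0,"tz":0.347,"turn":0,"gripper":0.06}
    - {"tx":-0.167,"ty":0,"tz":0.347,"turn":0,"gripper":0.06}
    - {"tx":-0.167,"ty":0,"tz":0.347,"turn":0,"gripper":0.06}
    - {"tx":-0.167,"ty":0,"tz":0.347,"turn":0,"gripper":0.06}
    - {"tx":-0.167,"ty":0,"tz":0.347,"turn":0,"gripper":0.06}

```text
time_s: 1.8
tcp_pos: [0.5547, -0.0501, 0.2437]
eef_rot: [-90.0, 0.0, 156.4]
contact_force: [1.0, 0.9, -0.3]
gripper_width: 0.0601
```

```bash
python3 -c "
from h import *
print(delta([.559,-.187,.244]),r.get_state()['joints'])"
```

```text
[-0.0588 -0.0003  0.1237] [ 1.49753713e+01  9.44555430e+00 -1.44019227e+01 -9.44202751e-03
 -6.61289857e+01  5.14225225e+01]
```

Call:
apply_moves:
  deltas:
    - {"tx":-0.058,"ty":0,"tz":0.122,"turn":0,"gripper":0.06}
    - {"tx":-0.058,"ty":0,"tz":0.122,"turn":0,"gripper":0.06}
    - {"tx":-0.058,"ty":0,"tz":0.122,"turn":0,"gripper":0.06}
    - {"tx":-0.058,"ty":0,"tz":0.122,"turn":0,"gripper":0.06}

```text
time_s: 2.2
tcp_pos: [0.5588, -0.1871, 0.243]
eef_rot: [-90.0, -0.0, 156.1]
contact_force: [0.1, 0.9, -0.1]
gripper_width: 0.0602
```

Run:
```python
from h import *
n='wrist'; st=r.get_state(); P=pose(n,st); p,d=capture(n); cv2.imwrite('pics/wrist_2.png',p[:,:,::-1]); C=cloud(*P,d); print(st['tcp_pos'],st['eef_rot'],st['time_s'])
near=np.hypot(C[...,0]-.559,C[...,1]+.187)
m=(d>0)&(abs(C[...,2]-.109)<.004)&(near<.03); v,u=np.nonzero(m); print(len(u),onplane(*P,u.mean(),v.mean(),.109).round(4),C[m].mean(0).round(4),u.mean(),v.mean(), cv2.minEnclosingCircle(C[m][:,:2].astype(np.float32)))
m=(d>0)&(abs(C[...,2]-.053)<.003)&(near<.07); print(cv2.minAreaRect(C[m][:,:2].astype(np.float32)))
m=(d>0)&(abs(C[...,2]-.062)<.003)&(near<.03); print('collar',cv2.minEnclosingCircle(C[m][:,:2].astype(np.float32)),C[m][:,2].mean())
```

```text
[ 0.55880877 -0.18707001  0.24303831] [-8.99610850e+01 -4.30410777e-02  1.56124463e+02] 2.2
226 [ 0.5596 -0.1884  0.109 ] [ 0.5594 -0.1883  0.1082] 320.92035398230087 195.2920353982301 ((0.5590593814849854, -0.1882968246936798), 0.008969196118414402)
((0.5587334036827087, -0.18800272047519684), (0.09004617482423782, 0.07027772814035416), 33.3862190246582)
collar ((0.5590404272079468, -0.18823117017745972), 0.014843053184449673) 0.061255502576756916
```

View pics/wrist_2.png

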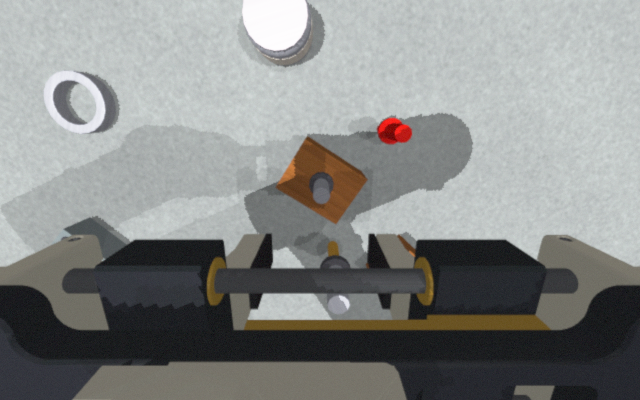

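The drift top is at (321,188) px and measures (0.5591, -0.1883). Its collar radius of 14.8 mm and the 90 x 70 mm stand match the sizes given, so I'll go down on it.

Call:
apply_moves:
  deltas:
    - {"tx":-0.001,"ty":0.05,"tz":0.001,"turn":0,"gripper":0.06}
    - {"tx":-0.001,"ty":0.1,"tz":0.001,"turn":0,"gripper":0.06}
    - {"tx":-0.001,"ty":0.14,"tz":0.001,"turn":0,"gripper":0.05}
    - {"tx":-0.001,"ty":0.155,"tz":0.001,"turn":0,"gripper":0.05}
    - {"tx":-0.001,"ty":0.161,"tz":0.001,"turn":0,"gripper":0.05}

```text
time_s: 2.75
tcp_pos: [0.5585, -0.184, 0.0803]
eef_rot: [-89.9, -0.2, 156.4]
contact_force: [0.2, -0.1, -0.1]
gripper_width: 0.0505
```

```bash
python3 -c "
from h import *
print(delta([.5591,-.1883,.081]),r.get_state()['joints'])"
```

```text
[-0.0022 -0.0007  0.0037] [ 7.84501843e-01  2.14068984e+01 -2.18114665e+01 -2.78414198e-02
 -4.70033976e+01  6.56216917e+01]
```

Call:
apply_moves:
  deltas:
    - {"tx":-0.002,"ty":0,"tz":0.003,"turn":0,"gripper":0.05}
    - {"tx":-0.002,"ty":0,"tz":0.003,"turn":0,"gripper":0.05}

```text
time_s: 2.95
tcp_pos: [0.5615, -0.189, 0.0839]
eef_rot: [-90.0, 0.1, 156.4]
contact_force: [-0.5, -0.6, 0.6]
gripper_width: 0.0502
```

```bash
python3 -c "
from h import *
print(delta([.5591,-.1883,.081]),r.get_state()['joints'])"
```

```text
[0.0025 0.0029 0.0003] [ 2.96297214e-01  2.13343407e+01 -2.13502138e+01  2.59425917e-02
 -4.71955383e+01  6.60450917e+01]
```

Call:
apply_moves:
  deltas:
    - {"tx":0,"ty":0,"tz":0,"turn":0,"gripper":0.05}
    - {"tx":0,"ty":0,"tz":0,"turn":0,"gripper":0.05}
    - {"tx":0,"ty":0,"tz":0,"turn":0,"gripper":0.05}

```text
time_s: 3.25
tcp_pos: [0.5606, -0.1894, 0.0834]
eef_rot: [-90.0, 0.1, 156.3]
contact_force: [-0.4, 0.1, -0.0]
gripper_width: 0.05
```

```bash
python3 -c "
from h import *
print(delta([.5591,-.1883,.081]),r.get_state()['joints'],r.get_state()['tcp_pos'],r.get_state()['eef_rot'])"
```

```text
[ 0.0018  0.0024 -0.0004] [ 2.48929689e-01  2.13336858e+01 -2.14261534e+01 -5.57271292e-04
 -4.71584837e+01  6.60371824e+01] [ 0.56058072 -0.1893637   0.08338438] [-9.00335466e+01  7.44711455e-02  1.56285712e+02]
```

Call:
apply_moves:
  deltas:
    - {"tx":0.002,"ty":0.002,"tz":-0.0004,"turn":0,"gripper":0.05}
    - {"tx":0.002,"ty":0.002,"tz":-0.0004,"turn":0,"gripper":0.03}
    - {"tx":0.002,"ty":0.002,"tz":-0.0004,"turn":0,"gripper":0.01}
    - {"tx":0.002,"ty":0.002,"tz":-0.0004,"turn":0,"gripper":0.01}
    - {"tx":0.002,"ty":0.002,"tz":-0.0004,"turn":0,"gripper":0.01}
  newtons: 50

```text
time_s: 3.75
tcp_pos: [0.5586, -0.1882, 0.0805]
eef_rot: [-90.0, -0.0, 156.3]
contact_force: [-1.1, -0.2, -0.4]
gripper_width: 0.0236
```

Call:
apply_moves:
  deltas:
    - {"tx":0,"ty":0,"tz":0,"turn":0,"gripper":0.01}
    - {"tx":0,"ty":0,"tz":0,"turn":0,"gripper":0.01}

```text
time_s: 3.95
tcp_pos: [0.5586, -0.1882, 0.0805]
eef_rot: [-90.0, -0.0, 156.3]
contact_force: [0.3, 0.0, 0.3]
gripper_width: 0.0172
```

```bash
python3 -c "
from h import *
s=r.get_state();print(delta([.5591,-.1883,.081]),s)"
```

```text
[-0.0005 -0.0005 -0.0002] {'time_s': 3.95, 'joints': array([ 3.67809706e-01,  2.13919692e+01, -2.18115939e+01,  5.34243789e-03,
       -4.67984999e+01,  6.59206240e+01]), 'qd': array([-0.0465363 , -0.03287718,  0.08142128,  0.06085153,  0.03203083,
       -0.02579436]), 'joint_torque': array([ 1.83930611e-01, -5.29154885e+01,  2.28375614e+01,  5.29227957e+00,
        7.67201255e-02, -1.40838434e-03]), 'tcp_pos': array([ 0.55858065, -0.18824264,  0.08054892]), 'eef_rot': array([-8.99956029e+01, -2.94695391e-04,  1.56292091e+02]), 'contact_force': array([0.2945275 , 0.02289315, 0.34311938]), 'moment': array([-0.11904066,  0.00628442,  0.01240559]), 'gripper_width': 0.01722460465936176}
```

Call:
apply_moves:
  deltas:
    - {"tx":0,"ty":-0.01,"tz":0,"turn":0,"gripper":0.01}
    - {"tx":0,"ty":-0.035,"tz":0,"turn":0,"gripper":0.01}
    - {"tx":0,"ty":-0.07,"tz":0,"turn":0,"gripper":0.01}
    - {"tx":0,"ty":-0.105,"tz":0,"turn":0,"gripper":0.01}
    - {"tx":0,"ty":-0.12,"tz":0,"turn":0,"gripper":0.01}

```text
time_s: 4.45
tcp_pos: [0.5599, -0.1885, 0.205]
eef_rot: [-90.1, 0.3, 156.3]
contact_force: [0.4, -0.4, -1.6]
gripper_width: 0.0172
```

```bash
python3 -c "
from h import *
s=r.get_state();print(s['contact_force'],s['moment'],s['gripper_width'],s['tcp_pos'])
for n in ['scene','side','wrist']:
    p,d=capture(n);cv2.imwrite(f'pics/{n}_lift.png',p[:,:,::-1])
a=cv2.imread('pics/scene_lift.png')[100:300,100:300];b=cv2.imread('pics/side_lift.png')[60:260,280:480]
cv2.imwrite('pics/lift2.png',cv2.resize(np.hstack([a,b]),(800,400)))
"
```

```text
[ 0.42171348 -0.42824632 -1.57473932] [-0.03418148 -0.10300323  0.00280327] 0.017239984949809578 [ 0.55987512 -0.18849224  0.20495066]
```

View pics/lift2.png

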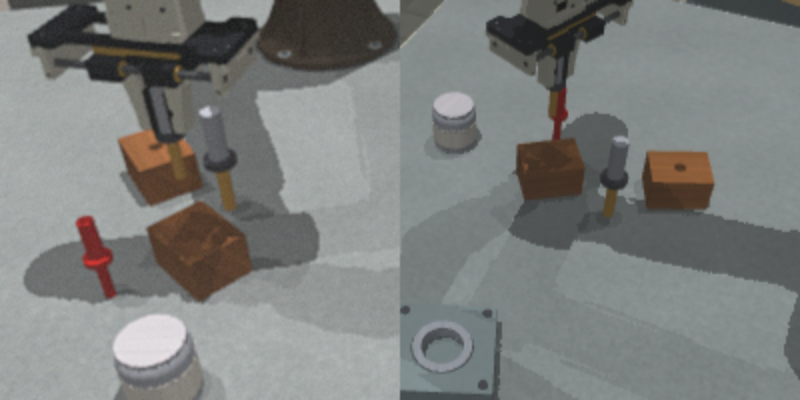

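View pics/wrist_lift.png

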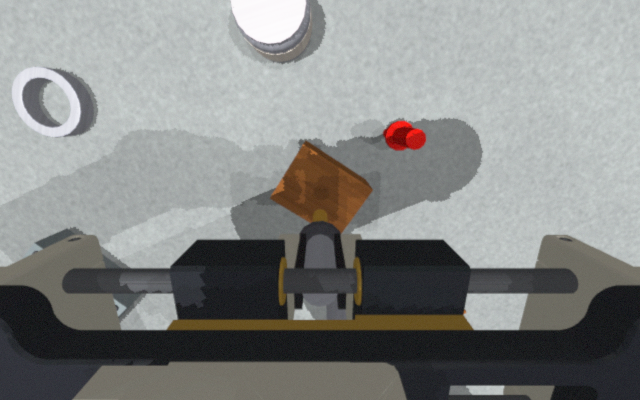

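The drift is held upright and clear of the stand. Next I'll carry it to above the high side of the cup.

```bash
cat >> h.py <<'E'
HC=np.array([.5545,.1873])
def pt(az,z,rad=.0305):
    a=np.radians(az); return np.array([*(HC+rad*np.array([np.cos(a),np.sin(a)])-[.0005,0]),z+.0765])
def s(az=None,z=None):
    st=r.get_state(); print('t',st['time_s'],'tcp',st['tcp_pos'].round(4),'bottom z',(st['tcp_pos'][2]-.0765).round(4),'rpy',st['eef_rot'].round(2),'F',st['contact_force'].round(1),'M',st['moment'].round(2),'w',st['gripper_width'].round(4))
    if az is not None: print(' delta to az',az,delta(pt(az,z),st))
E
python3 -c "
from h import *
s(-44,.1)"
```

```text
Traceback (most recent call last):
  File "h.py", line 26, in s
    st=r.get_state(); print('t',st['time_s'],'tcp',st['tcp_pos'].round(4),'bottom z',(st['tcp_pos'][2]-.0765).round(4),'rpy',st['eef_rot'].round(2),'F',st['contact_force'].round(1),'M',st['moment'].round(2),'w',st['gripper_width'].round(4))
                                                                                                                                                                                                                   ^^^^^^^^^^^^^^^^^^^^^^^^^
AttributeError: 'float' object has no attribute 'round'
```

```bash
sed -i "s/st\['gripper_width'\].round(4)/round(st['gripper_width'],4)/" h.py
python3 -c "
from h import *
s(-44,.1)"
```

```text
t 4.6 tcp [ 0.5589 -0.1881  0.2019] bottom z 0.1254 rpy [-9.0070e+01  1.3000e-01  1.5628e+02] F [ 0.   0.4 -2. ] M [-0.01  0.1  -0.02] w 0.0171
 delta to az -44 [ 0.1269  0.0255 -0.3311]
```

Call:
apply_moves:
  deltas:
    - {"tx":0.012,"ty":0,"tz":-0.03,"turn":0,"gripper":0.01}
    - {"tx":0.027,"ty":0,"tz":-0.07,"turn":0,"gripper":0.01}
    - {"tx":0.043,"ty":0,"tz":-0.112,"turn":0,"gripper":0.01}
    - {"tx":0.059,"ty":0,"tz":-0.154,"turn":0,"gripper":0.01}
    - {"tx":0.075,"ty":0,"tz":-0.196,"turn":0,"gripper":0.01}

```text
time_s: 5.1
tcp_pos: [0.5676, 0.0229, 0.199]
eef_rot: [-89.9, -0.1, 156.3]
contact_force: [1.3, -0.3, -1.4]
gripper_width: 0.0171
```

Call:
apply_moves:
  deltas:
    - {"tx":0.016,"ty":0,"tz":-0.042,"turn":0,"gripper":0.01}
    - {"tx":0.032,"ty":0.005,"tz":-0.083,"turn":0,"gripper":0.01}
    - {"tx":0.044,"ty":0.015,"tz":-0.115,"turn":0,"gripper":0.01}
    - {"tx":0.051,"ty":0.025,"tz":-0.132,"turn":0,"gripper":0.01}
    - {"tx":0.052,"ty":0.025,"tz":-0.135,"turn":0,"gripper":0.01}

```text
time_s: 5.6
tcp_pos: [0.5738, 0.1671, 0.1723]
eef_rot: [-89.8, -0.2, 156.4]
contact_force: [-0.9, -1.2, -2.2]
gripper_width: 0.0173
```

```bash
python3 -c "
from h import *
s(-44,.055)"
```

```text
t 5.6 tcp [0.5738 0.1671 0.1723] bottom z 0.0958 rpy [-89.78  -0.19 156.4 ] F [-0.9 -1.2 -2.2] M [-0.06  0.02 -0.  ] w 0.0173
 delta to az -44 [-0.0025  0.0408 -0.0001]
```

Call:
apply_moves:
  deltas:
    - {"tx":-0.002,"ty":0.012,"tz":0,"turn":0,"gripper":0.01}
    - {"tx":-0.002,"ty":0.026,"tz":0,"turn":0,"gripper":0.01}
    - {"tx":-0.002,"ty":0.036,"tz":0,"turn":0,"gripper":0.01}
    - {"tx":-0.002,"ty":0.038,"tz":0,"turn":0,"gripper":0.01}
    - {"tx":-0.002,"ty":0.038,"tz":0,"turn":0,"gripper":0.01}

```text
time_s: 6.1
tcp_pos: [0.5771, 0.1642, 0.137]
eef_rot: [-89.9, -0.0, 156.2]
contact_force: [0.4, 0.1, -1.7]
gripper_width: 0.0175
```

```bash
python3 -c "
from h import *
s(-44,.05)
p,d=capture('side');cv2.imwrite('pics/s3.png',cv2.resize(p[180:300,230:390,::-1],(800,600)))
p,d=capture('wrist');cv2.imwrite('pics/w3.png',p[:,:,::-1])
s(-44,.05)
"
```

```text
t 6.1 tcp [0.5771 0.1642 0.137 ] bottom z 0.0605 rpy [-8.9940e+01 -3.0000e-02  1.5624e+02] F [ 0.4  0.1 -1.7] M [-0.04 -0.02 -0.02] w 0.0175
 delta to az -44 [ 0.0018  0.0105 -0.0013]
t 6.2 tcp [0.5776 0.1649 0.138 ] bottom z 0.0615 rpy [-9.0030e+01  3.0000e-02  1.5627e+02] F [ 0.2 -0.4 -1.9] M [-0.06 -0.04  0.06] w 0.0176
 delta to az -44 [ 0.002   0.0115 -0.0005]
```

View pics/s3.png

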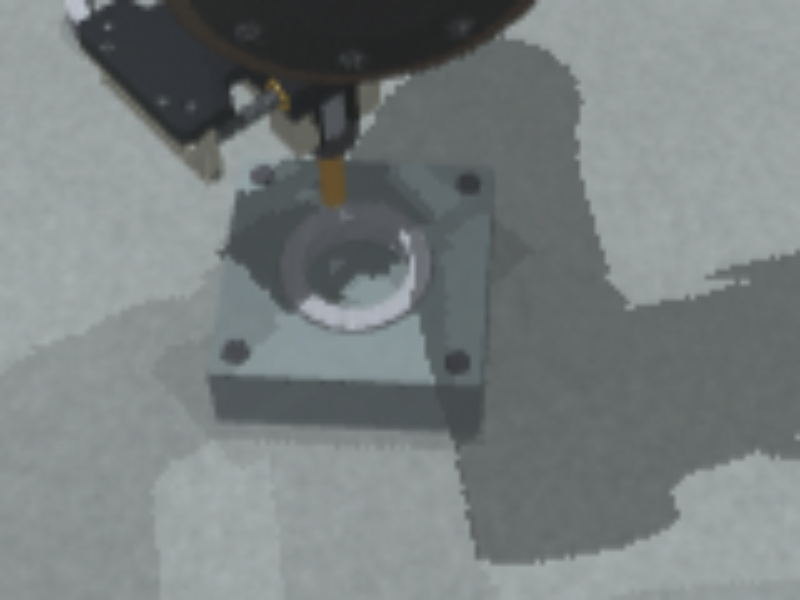

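View pics/w3.png

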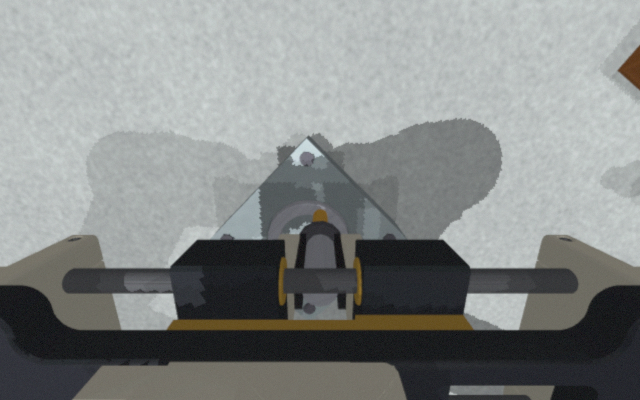

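The side view shows the drift's end (335,205 in the crop) above the rim on its far, high side. I'll go down to just above contact.

Call:
apply_moves:
  deltas:
    - {"tx":0.002,"ty":0.003,"tz":-0.0005,"turn":0,"gripper":0.01}
    - {"tx":0.002,"ty":0.006,"tz":-0.0005,"turn":0,"gripper":0.01}
    - {"tx":0.002,"ty":0.008,"tz":-0.0005,"turn":0,"gripper":0.01}
    - {"tx":0.002,"ty":0.009,"tz":-0.0005,"turn":0,"gripper":0.01}
    - {"tx":0.002,"ty":0.009,"tz":-0.0005,"turn":0,"gripper":0.01}

```text
time_s: 6.7
tcp_pos: [0.5755, 0.1664, 0.1284]
eef_rot: [-90.0, -0.0, 156.3]
contact_force: [0.1, 0.8, -0.8]
gripper_width: 0.0172
```

```bash
python3 -c "
from h import *
s(-44,.05)
"
```

```text
t 6.7 tcp [0.5755 0.1664 0.1284] bottom z 0.0519 rpy [-8.998e+01 -1.000e-02  1.563e+02] F [ 0.1  0.8 -0.8] M [-0.01 -0.03  0.07] w 0.0172
 delta to az -44 [-0.0005  0.0019  0.0001]
```

Call:
apply_moves:
  deltas:
    - {"tx":0,"ty":0.0005,"tz":0,"turn":0,"gripper":0.01}
    - {"tx":0,"ty":0.001,"tz":0,"turn":0,"gripper":0.01}
    - {"tx":0,"ty":0.0015,"tz":0,"turn":0,"gripper":0.01}
    - {"tx":0,"ty":0.002,"tz":0,"turn":0,"gripper":0.01}
    - {"tx":0,"ty":0.0025,"tz":0,"turn":0,"gripper":0.01}

```text
time_s: 7.2
tcp_pos: [0.5756, 0.1664, 0.1261]
eef_rot: [-90.0, 0.0, 156.3]
contact_force: [0.0, 0.3, -0.2]
gripper_width: 0.0173
```

```bash
python3 -c "
from h import *
s(-44,.05)
"
```

```text
t 7.2 tcp [0.5756 0.1664 0.1261] bottom z 0.0496 rpy [-90.     0.   156.29] F [ 0.   0.3 -0.2] M [0.01 0.08 0.01] w 0.0173
 delta to az -44 [-0.0004 -0.0004  0.0001]
```

Call:
apply_moves:
  deltas:
    - {"tx":0,"ty":0.0005,"tz":0,"turn":0,"gripper":0.01}
    - {"tx":0,"ty":0.001,"tz":0,"turn":0,"gripper":0.01}

```text
time_s: 7.4
tcp_pos: [0.5758, 0.1664, 0.1257]
eef_rot: [-90.0, 0.0, 156.3]
contact_force: [-1.3, -0.0, 6.0]
gripper_width: 0.0172
```

Call:
apply_moves:
  deltas:
    - {"tx":0,"ty":0.0005,"tz":0,"turn":0,"gripper":0.01}

```text
time_s: 7.5
tcp_pos: [0.5759, 0.1664, 0.1254]
eef_rot: [-90.0, 0.0, 156.3]
contact_force: [-2.4, -0.6, 7.1]
gripper_width: 0.0173
```

Call:
apply_moves:
  deltas:
    - {"tx":0,"ty":0.0005,"tz":0,"turn":0,"gripper":0.01}

```text
time_s: 7.6
tcp_pos: [0.5759, 0.1663, 0.125]
eef_rot: [-90.0, 0.0, 156.3]
contact_force: [-2.5, -1.8, 7.0]
gripper_width: 0.0171
```

Contact came at z = 0.0494, as predicted, and the force is about 9 N. I'll go on with this side.

Call:
apply_moves:
  deltas:
    - {"tx":0,"ty":0.0007,"tz":0,"turn":0,"gripper":0.01}
    - {"tx":0,"ty":0.0014,"tz":0,"turn":0,"gripper":0.01}
    - {"tx":0,"ty":0.002,"tz":0,"turn":0,"gripper":0.01}

```text
time_s: 7.9
tcp_pos: [0.576, 0.1662, 0.1234]
eef_rot: [-90.0, 0.1, 156.3]
contact_force: [-1.8, -1.6, 9.0]
gripper_width: 0.0174
```

Call:
apply_moves:
  deltas:
    - {"tx":0,"ty":-0.003,"tz":0,"turn":0,"gripper":0.01}
    - {"tx":0,"ty":-0.008,"tz":0,"turn":0,"gripper":0.01}

```text
time_s: 8.1
tcp_pos: [0.5753, 0.1663, 0.1298]
eef_rot: [-90.0, -0.0, 156.3]
contact_force: [-0.5, 0.1, -1.8]
gripper_width: 0.0171
```

```bash
python3 -c "
from h import *
s(136,.0505)
"
```

```text
t 8.1 tcp [0.5753 0.1663 0.1298] bottom z 0.0533 rpy [-8.9970e+01 -4.0000e-02  1.5627e+02] F [-0.5  0.1 -1.8] M [-0.    0.07 -0.02] w 0.0171
 delta to az 136 [ 0.0565  0.0028 -0.0213]
```

Call:
apply_moves:
  deltas:
    - {"tx":0.011,"ty":-0.004,"tz":-0.004,"turn":0,"gripper":0.01}
    - {"tx":0.025,"ty":-0.004,"tz":-0.0095,"turn":0,"gripper":0.01}
    - {"tx":0.04,"ty":-0.004,"tz":-0.015,"turn":0,"gripper":0.01}
    - {"tx":0.0515,"ty":-0.004,"tz":-0.0195,"turn":0,"gripper":0.01}
    - {"tx":0.0565,"ty":-0.002,"tz":-0.0213,"turn":0,"gripper":0.01}

```text
time_s: 8.6
tcp_pos: [0.5313, 0.21, 0.1323]
eef_rot: [-90.0, 0.0, 156.4]
contact_force: [-0.3, -0.3, -0.8]
gripper_width: 0.0169
```

Call:
apply_moves:
  deltas:
    - {"tx":0,"ty":0.002,"tz":0,"turn":0,"gripper":0.01}
    - {"tx":0,"ty":0.003,"tz":0,"turn":0,"gripper":0.01}
    - {"tx":0,"ty":0.003,"tz":0,"turn":0,"gripper":0.01}

```text
time_s: 8.9
tcp_pos: [0.5325, 0.2083, 0.1287]
eef_rot: [-90.0, -0.0, 156.3]
contact_force: [-0.5, -0.7, -1.4]
gripper_width: 0.0172
```

```bash
python3 -c "
from h import *
s(136,.0480)
"
```

```text
t 8.9 tcp [0.5325 0.2083 0.1287] bottom z 0.0522 rpy [-8.9970e+01 -1.0000e-02  1.5628e+02] F [-0.5 -0.7 -1.4] M [-0.02 -0.02 -0.06] w 0.0172
 delta to az 136 [0.0005 0.0042 0.    ]
```

Call:
apply_moves:
  deltas:
    - {"tx":0.0005,"ty":0.001,"tz":0,"turn":0,"gripper":0.01}
    - {"tx":0.0005,"ty":0.002,"tz":0,"turn":0,"gripper":0.01}
    - {"tx":0.0005,"ty":0.0028,"tz":0,"turn":0,"gripper":0.01}
    - {"tx":0.0005,"ty":0.0035,"tz":0,"turn":0,"gripper":0.01}

```text
time_s: 9.3
tcp_pos: [0.532, 0.2087, 0.1254]
eef_rot: [-90.0, -0.0, 156.3]
contact_force: [-0.4, 0.3, -2.1]
gripper_width: 0.0174
```

Call:
apply_moves:
  deltas:
    - {"tx":0,"ty":0.0006,"tz":0,"turn":0,"gripper":0.01}
    - {"tx":0,"ty":0.0012,"tz":0,"turn":0,"gripper":0.01}

```text
time_s: 9.5
tcp_pos: [0.532, 0.2088, 0.1243]
eef_rot: [-90.0, 0.0, 156.3]
contact_force: [0.1, -0.1, -1.3]
gripper_width: 0.0176
```

Call:
apply_moves:
  deltas:
    - {"tx":0,"ty":0.0006,"tz":0,"turn":0,"gripper":0.01}
    - {"tx":0,"ty":0.0012,"tz":0,"turn":0,"gripper":0.01}

```text
time_s: 9.7
tcp_pos: [0.5321, 0.2089, 0.1236]
eef_rot: [-90.0, 0.0, 156.3]
contact_force: [-2.2, 0.1, 5.3]
gripper_width: 0.0172
```

Call:
apply_moves:
  deltas:
    - {"tx":0,"ty":0.0007,"tz":0,"turn":0,"gripper":0.01}
    - {"tx":0,"ty":0.0014,"tz":0,"turn":0,"gripper":0.01}
    - {"tx":0,"ty":0.0021,"tz":0,"turn":0,"gripper":0.01}

```text
time_s: 10.0
tcp_pos: [0.5323, 0.209, 0.1222]
eef_rot: [-90.0, 0.0, 156.3]
contact_force: [-3.7, -0.5, 10.2]
gripper_width: 0.0172
```

Call:
apply_moves:
  deltas:
    - {"tx":0,"ty":-0.003,"tz":0,"turn":0,"gripper":0.01}
    - {"tx":0,"ty":-0.008,"tz":0,"turn":0,"gripper":0.01}

```text
time_s: 10.2
tcp_pos: [0.5316, 0.2087, 0.1289]
eef_rot: [-90.0, -0.0, 156.3]
contact_force: [-0.7, -0.0, -1.7]
gripper_width: 0.0171
```

```bash
python3 -c "
from h import *
s(-44,.0505)
"
```

```text
t 10.2 tcp [0.5316 0.2087 0.1289] bottom z 0.0524 rpy [-8.9970e+01 -3.0000e-02  1.5628e+02] F [-0.7 -0.  -1.7] M [-0.01 -0.04 -0.03] w 0.0171
 delta to az -44 [-0.0577  0.0018  0.0212]
```

Call:
apply_moves:
  deltas:
    - {"tx":-0.011,"ty":-0.004,"tz":0.004,"turn":0,"gripper":0.01}
    - {"tx":-0.026,"ty":-0.004,"tz":0.0095,"turn":0,"gripper":0.01}
    - {"tx":-0.041,"ty":-0.004,"tz":0.015,"turn":0,"gripper":0.01}
    - {"tx":-0.0525,"ty":-0.003,"tz":0.0195,"turn":0,"gripper":0.01}
    - {"tx":-0.0577,"ty":0,"tz":0.0212,"turn":0,"gripper":0.01}

```text
time_s: 10.7
tcp_pos: [0.5774, 0.1647, 0.1286]
eef_rot: [-90.0, -0.0, 156.2]
contact_force: [-0.8, -0.1, -1.2]
gripper_width: 0.0172
```

Call:
apply_moves:
  deltas:
    - {"tx":0,"ty":0.0015,"tz":0,"turn":0,"gripper":0.01}
    - {"tx":0,"ty":0.002,"tz":0,"turn":0,"gripper":0.01}
    - {"tx":0,"ty":0.002,"tz":0,"turn":0,"gripper":0.01}

```text
time_s: 11.0
tcp_pos: [0.5759, 0.1664, 0.1268]
eef_rot: [-90.0, -0.0, 156.3]
contact_force: [-1.1, -0.1, -2.0]
gripper_width: 0.0173
```

```bash
python3 -c "
from h import *
s(-44,.0469)
"
```

```text
t 11.0 tcp [0.5759 0.1664 0.1268] bottom z 0.0503 rpy [-8.9980e+01 -2.0000e-02  1.5631e+02] F [-1.1 -0.1 -2. ] M [-0.05 -0.   -0.02] w 0.0173
 delta to az -44 [-0.0001  0.0034  0.0002]
```

Call:
apply_moves:
  deltas:
    - {"tx":0,"ty":0.001,"tz":0,"turn":0,"gripper":0.01}
    - {"tx":0,"ty":0.002,"tz":0,"turn":0,"gripper":0.01}
    - {"tx":0,"ty":0.0028,"tz":0,"turn":0,"gripper":0.01}
    - {"tx":0,"ty":0.0035,"tz":0,"turn":0,"gripper":0.01}
    - {"tx":0,"ty":0.0042,"tz":0,"turn":0,"gripper":0.01}

```text
time_s: 11.5
tcp_pos: [0.5764, 0.1663, 0.1232]
eef_rot: [-90.0, 0.0, 156.3]
contact_force: [-1.7, -0.3, 5.0]
gripper_width: 0.0169
```

Call:
apply_moves:
  deltas:
    - {"tx":0,"ty":0.0007,"tz":0,"turn":0,"gripper":0.01}
    - {"tx":0,"ty":0.0014,"tz":0,"turn":0,"gripper":0.01}
    - {"tx":0,"ty":0.0021,"tz":0,"turn":0,"gripper":0.01}

```text
time_s: 11.8
tcp_pos: [0.5766, 0.1662, 0.122]
eef_rot: [-90.0, 0.1, 156.3]
contact_force: [-2.6, -1.1, 9.6]
gripper_width: 0.0174
```

Call:
apply_moves:
  deltas:
    - {"tx":0,"ty":0.0006,"tz":0,"turn":0,"gripper":0.01}
    - {"tx":0,"ty":0.0012,"tz":0,"turn":0,"gripper":0.01}
    - {"tx":0,"ty":0.0018,"tz":0,"turn":0,"gripper":0.01}

```text
time_s: 12.1
tcp_pos: [0.5767, 0.1661, 0.1204]
eef_rot: [-90.0, 0.1, 156.3]
contact_force: [-2.5, -1.7, 8.8]
gripper_width: 0.0174
```

Call:
apply_moves:
  deltas:
    - {"tx":0,"ty":-0.003,"tz":0,"turn":0,"gripper":0.01}
    - {"tx":0,"ty":-0.009,"tz":0,"turn":0,"gripper":0.01}

```text
time_s: 12.3
tcp_pos: [0.5759, 0.166, 0.1277]
eef_rot: [-90.0, -0.0, 156.3]
contact_force: [0.6, 0.4, -2.1]
gripper_width: 0.017
```

```bash
sed -i 's/>-.006)/>-.008)/' cap.py; python3 -c "
from h import *
s(46,.0505);s(-134,.0505);s(136,.0505)
from cap import cupfit
for n in ['wrist','side','scene']: cupfit(n,'m1')
"
```

```text
t 12.3 tcp [0.5759 0.166  0.1277] bottom z 0.0512 rpy [-8.9960e+01 -4.0000e-02  1.5628e+02] F [ 0.6  0.4 -2.1] M [-0.02  0.   -0.02] w 0.017
 delta to az 46 [ 0.018   0.0006 -0.0393]
t 12.3 tcp [0.5759 0.166  0.1277] bottom z 0.0512 rpy [-8.9960e+01 -4.0000e-02  1.5628e+02] F [ 0.6  0.4 -2.1] M [-0.02  0.   -0.02] w 0.017
 delta to az -134 [0.0391 0.0007 0.0179]
t 12.3 tcp [0.5759 0.166  0.1277] bottom z 0.0512 rpy [-8.9960e+01 -4.0000e-02  1.5628e+02] F [ 0.6  0.4 -2.1] M [-0.02  0.   -0.02] w 0.017
 delta to az 136 [ 0.0572  0.0007 -0.0212]
wrist housing top 0.04415535013049189 its slope deg [-0.07 -0.05] rim proud mm -0.49 slope deg x,y [0.34 1.1 ] rel [0.41 1.15] n 807
side housing top 0.045692502385228595 its slope deg [0.06 0.11] rim proud mm -0.3 slope deg x,y [-0.41  1.62] rel [-0.46  1.52] n 217
scene housing top 0.045107369936316366 its slope deg [0.07 0.08] rim proud mm -0.19 slope deg x,y [-0.25  1.46] rel [-0.32  1.37] n 165
```

```bash
python3 -c "
from h import *
s(108,.0505)
"
```

```text
t 12.45 tcp [0.5765 0.1664 0.1283] bottom z 0.0518 rpy [-9.0040e+01  2.0000e-02  1.5629e+02] F [ 0.3 -0.7 -2.2] M [-0.03  0.02 -0.01] w 0.0174
 delta to az 108 [ 0.0493  0.0013 -0.0328]
```

Call:
apply_moves:
  deltas:
    - {"tx":0.0095,"ty":-0.004,"tz":-0.006,"turn":0,"gripper":0.01}
    - {"tx":0.022,"ty":-0.004,"tz":-0.0145,"turn":0,"gripper":0.01}
    - {"tx":0.035,"ty":-0.004,"tz":-0.0235,"turn":0,"gripper":0.01}
    - {"tx":0.045,"ty":-0.003,"tz":-0.03,"turn":0,"gripper":0.01}
    - {"tx":0.0493,"ty":0,"tz":-0.0328,"turn":0,"gripper":0.01}

```text
time_s: 12.95
tcp_pos: [0.5435, 0.2178, 0.1281]
eef_rot: [-90.0, 0.0, 156.4]
contact_force: [0.2, -0.1, -1.0]
gripper_width: 0.0171
```

Call:
apply_moves:
  deltas:
    - {"tx":0,"ty":0.0015,"tz":0,"turn":0,"gripper":0.01}
    - {"tx":0,"ty":0.002,"tz":0,"turn":0,"gripper":0.01}
    - {"tx":0,"ty":0.002,"tz":0,"turn":0,"gripper":0.01}

```text
time_s: 13.25
tcp_pos: [0.5444, 0.2157, 0.1257]
eef_rot: [-90.0, -0.0, 156.3]
contact_force: [1.0, -0.4, -0.9]
gripper_width: 0.017
```

```bash
python3 -c "
from h import *
s(108,.0455)
"
```

```text
t 13.25 tcp [0.5444 0.2157 0.1257] bottom z 0.0492 rpy [-8.9970e+01 -1.0000e-02  1.5627e+02] F [ 1.  -0.4 -0.9] M [-0.02 -0.02 -0.02] w 0.017
 delta to az 108 [ 0.0001  0.0037 -0.0006]
```

Call:
apply_moves:
  deltas:
    - {"tx":0,"ty":0.001,"tz":-0.0005,"turn":0,"gripper":0.01}
    - {"tx":0,"ty":0.002,"tz":-0.0005,"turn":0,"gripper":0.01}
    - {"tx":0,"ty":0.003,"tz":-0.0005,"turn":0,"gripper":0.01}
    - {"tx":0,"ty":0.0038,"tz":-0.0005,"turn":0,"gripper":0.01}
    - {"tx":0,"ty":0.0045,"tz":-0.0005,"turn":0,"gripper":0.01}

```text
time_s: 13.75
tcp_pos: [0.5448, 0.2164, 0.1219]
eef_rot: [-90.0, 0.0, 156.3]
contact_force: [-1.1, -1.4, 4.3]
gripper_width: 0.0172
```

Call:
apply_moves:
  deltas:
    - {"tx":0,"ty":0.0006,"tz":0,"turn":0,"gripper":0.01}
    - {"tx":0,"ty":0.0012,"tz":0,"turn":0,"gripper":0.01}
    - {"tx":0,"ty":0.0018,"tz":0,"turn":0,"gripper":0.01}

```text
time_s: 14.05
tcp_pos: [0.5448, 0.2166, 0.1207]
eef_rot: [-90.0, 0.0, 156.3]
contact_force: [-2.8, -0.6, 7.9]
gripper_width: 0.0172
```

Call:
apply_moves:
  deltas:
    - {"tx":0,"ty":0.0006,"tz":0,"turn":0,"gripper":0.01}
    - {"tx":0,"ty":0.0012,"tz":0,"turn":0,"gripper":0.01}

```text
time_s: 14.25
tcp_pos: [0.5447, 0.2166, 0.1196]
eef_rot: [-90.0, 0.0, 156.3]
contact_force: [-3.2, -1.0, 8.8]
gripper_width: 0.0174
```

Call:
apply_moves:
  deltas:
    - {"tx":0,"ty":-0.003,"tz":0,"turn":0,"gripper":0.01}
    - {"tx":0,"ty":-0.01,"tz":0,"turn":0,"gripper":0.01}

```text
time_s: 14.45
tcp_pos: [0.544, 0.2163, 0.1281]
eef_rot: [-89.9, -0.0, 156.3]
contact_force: [-0.1, -0.1, -2.0]
gripper_width: 0.0172
```

```bash
python3 -c "
from h import *
from cap import cupfit
for n in ['side','scene','wrist']: cupfit(n,'m2')
s(-72,.0505)
"
```

```text
side housing top 0.045527944521708386 its slope deg [ 0.16 -0.07] rim proud mm -1.61 slope deg x,y [0.6  0.26] rel [0.44 0.33] n 101
scene housing top 0.04500780076750299 its slope deg [ 0.04 -0.03] rim proud mm -1.41 slope deg x,y [ 1.04 -0.73] rel [ 1.  -0.7] n 183
wrist housing top 0.04418955568341665 its slope deg [-0.04 -0.06] rim proud mm -1.36 slope deg x,y [ 0.57 -0.51] rel [ 0.61 -0.45] n 2007
t 14.6 tcp [0.5448 0.2168 0.129 ] bottom z 0.0525 rpy [-9.0060e+01  3.0000e-02  1.5629e+02] F [ 0.7 -0.2 -2.3] M [ 0.04  0.02 -0.01] w 0.0172
 delta to az -72 [-0.0405  0.002   0.0461]
```

```bash
python3 -c "
from h import *
s(-40,.0495)
"
```

```text
t 14.6 tcp [0.5448 0.2168 0.129 ] bottom z 0.0525 rpy [-9.0060e+01  3.0000e-02  1.5629e+02] F [ 0.7 -0.2 -2.3] M [ 0.04  0.02 -0.01] w 0.0172
 delta to az -40 [-0.0495  0.003   0.0318]
```

Call:
apply_moves:
  deltas:
    - {"tx":-0.0095,"ty":-0.003,"tz":0.006,"turn":0,"gripper":0.01}
    - {"tx":-0.022,"ty":-0.003,"tz":0.014,"turn":0,"gripper":0.01}
    - {"tx":-0.035,"ty":-0.003,"tz":0.0225,"turn":0,"gripper":0.01}
    - {"tx":-0.045,"ty":-0.001,"tz":0.029,"turn":0,"gripper":0.01}
    - {"tx":-0.0495,"ty":0.002,"tz":0.0318,"turn":0,"gripper":0.01}

```text
time_s: 15.1
tcp_pos: [0.5779, 0.1658, 0.1261]
eef_rot: [-90.0, -0.0, 156.2]
contact_force: [0.1, -0.5, -1.9]
gripper_width: 0.017
```

Call:
apply_moves:
  deltas:
    - {"tx":0,"ty":0.0015,"tz":0,"turn":0,"gripper":0.01}
    - {"tx":0,"ty":0.002,"tz":0,"turn":0,"gripper":0.01}
    - {"tx":0,"ty":0.002,"tz":0,"turn":0,"gripper":0.01}

```text
time_s: 15.4
tcp_pos: [0.5768, 0.1677, 0.1243]
eef_rot: [-90.0, -0.0, 156.3]
contact_force: [-1.0, 0.1, -1.3]
gripper_width: 0.0172
```

```bash
python3 -c "
from h import *
s(-40,.044)
"
```

```text
t 15.4 tcp [0.5768 0.1677 0.1243] bottom z 0.0478 rpy [-8.9990e+01 -1.0000e-02  1.5631e+02] F [-1.   0.1 -1.3] M [ 0.01 -0.01  0.01] w 0.0172
 delta to az -40 [-0.0005  0.0038 -0.0002]
```

Call:
apply_moves:
  deltas:
    - {"tx":0,"ty":0.001,"tz":0,"turn":0,"gripper":0.01}
    - {"tx":0,"ty":0.002,"tz":0,"turn":0,"gripper":0.01}
    - {"tx":0,"ty":0.003,"tz":0,"turn":0,"gripper":0.01}
    - {"tx":0,"ty":0.0038,"tz":0,"turn":0,"gripper":0.01}
    - {"tx":0,"ty":0.0045,"tz":0,"turn":0,"gripper":0.01}

```text
time_s: 15.9
tcp_pos: [0.5772, 0.1676, 0.1204]
eef_rot: [-90.0, 0.0, 156.3]
contact_force: [-3.2, 0.2, 5.2]
gripper_width: 0.0172
```

Call:
apply_moves:
  deltas:
    - {"tx":0,"ty":0.0005,"tz":0,"turn":0,"gripper":0.01}
    - {"tx":0,"ty":0.001,"tz":0,"turn":0,"gripper":0.01}

```text
time_s: 16.1
tcp_pos: [0.5773, 0.1676, 0.1199]
eef_rot: [-90.0, 0.0, 156.3]
contact_force: [-2.7, -0.6, 6.9]
gripper_width: 0.0172
```

Call:
apply_moves:
  deltas:
    - {"tx":0,"ty":0.0005,"tz":0,"turn":0,"gripper":0.01}

```text
time_s: 16.2
tcp_pos: [0.5773, 0.1675, 0.1195]
eef_rot: [-90.0, 0.0, 156.3]
contact_force: [-2.3, -0.5, 8.6]
gripper_width: 0.0173
```

Call:
apply_moves:
  deltas:
    - {"tx":0,"ty":0.0005,"tz":0,"turn":0,"gripper":0.01}

```text
time_s: 16.3
tcp_pos: [0.5773, 0.1675, 0.1191]
eef_rot: [-90.0, 0.1, 156.3]
contact_force: [-3.9, -0.3, 7.9]
gripper_width: 0.0172
```

Call:
apply_moves:
  deltas:
    - {"tx":0,"ty":0.0004,"tz":0,"turn":0,"gripper":0.01}

```text
time_s: 16.4
tcp_pos: [0.5773, 0.1675, 0.1187]
eef_rot: [-90.0, 0.1, 156.3]
contact_force: [-2.8, -0.9, 7.8]
gripper_width: 0.0173
```

Call:
apply_moves:
  deltas:
    - {"tx":0,"ty":0.0003,"tz":0,"turn":0,"gripper":0.01}

```text
time_s: 16.5
tcp_pos: [0.5774, 0.1675, 0.1184]
eef_rot: [-90.0, 0.1, 156.3]
contact_force: [-2.8, -0.5, 8.5]
gripper_width: 0.0172
```

Call:
apply_moves:
  deltas:
    - {"tx":0,"ty":-0.003,"tz":0,"turn":0,"gripper":0.01}
    - {"tx":0,"ty":-0.01,"tz":0,"turn":0,"gripper":0.01}

```text
time_s: 16.7
tcp_pos: [0.5766, 0.1673, 0.1268]
eef_rot: [-89.9, -0.1, 156.3]
contact_force: [-0.1, -0.9, -2.7]
gripper_width: 0.0173
```

```bash
python3 -c "
from h import *
from cap import cupfit
for n in ['side','scene','wrist']: cupfit(n,'m3')
for a in (100,120,140,160): s(a,.0495)
"
```

```text
side housing top 0.04555207612627821 its slope deg [0.01 0.15] rim proud mm -2.63 slope deg x,y [0.77 0.44] rel [0.76 0.29] n 215
scene housing top 0.045194645636678576 its slope deg [-0.01  0.09] rim proud mm -2.48 slope deg x,y [0.67 0.61] rel [0.68 0.52] n 154
wrist housing top 0.04420318217461294 its slope deg [-0.   -0.02] rim proud mm -2.81 slope deg x,y [0.77 0.44] rel [0.78 0.47] n 783
t 16.85 tcp [0.5774 0.1677 0.1278] bottom z 0.0513 rpy [-9.0050e+01  3.0000e-02  1.5629e+02] F [ 0.2 -0.2 -2.8] M [-0.06 -0.02  0.03] w 0.0174
 delta to az 100 [ 0.0462  0.0018 -0.0339]
t 16.85 tcp [0.5774 0.1677 0.1278] bottom z 0.0513 rpy [-9.0050e+01  3.0000e-02  1.5629e+02] F [ 0.2 -0.2 -2.8] M [-0.06 -0.02  0.03] w 0.0174
 delta to az 120 [ 0.0539  0.0018 -0.0266]
t 16.85 tcp [0.5774 0.1677 0.1278] bottom z 0.0513 rpy [-9.0050e+01  3.0000e-02  1.5629e+02] F [ 0.2 -0.2 -2.8] M [-0.06 -0.02  0.03] w 0.0174
 delta to az 140 [ 0.0586  0.0018 -0.0171]
t 16.85 tcp [0.5774 0.1677 0.1278] bottom z 0.0513 rpy [-9.0050e+01  3.0000e-02  1.5629e+02] F [ 0.2 -0.2 -2.8] M [-0.06 -0.02  0.03] w 0.0174
 delta to az 160 [ 0.0597  0.0017 -0.0066]
```

```bash
python3 -c "
from h import *
s(34,.0495)
"
```

```text
t 16.85 tcp [0.5774 0.1677 0.1278] bottom z 0.0513 rpy [-9.0050e+01  3.0000e-02  1.5629e+02] F [ 0.2 -0.2 -2.8] M [-0.06 -0.02  0.03] w 0.0174
 delta to az 34 [ 0.013   0.0018 -0.0343]
```

Call:
apply_moves:
  deltas:
    - {"tx":0.003,"ty":-0.003,"tz":-0.008,"turn":0,"gripper":0.01}
    - {"tx":0.007,"ty":-0.003,"tz":-0.018,"turn":0,"gripper":0.01}
    - {"tx":0.011,"ty":-0.002,"tz":-0.028,"turn":0,"gripper":0.01}
    - {"tx":0.0125,"ty":0,"tz":-0.033,"turn":0,"gripper":0.01}
    - {"tx":0.013,"ty":0.0015,"tz":-0.0343,"turn":0,"gripper":0.01}

```text
time_s: 17.35
tcp_pos: [0.5788, 0.2052, 0.1252]
eef_rot: [-90.0, -0.0, 156.4]
contact_force: [-1.0, 0.0, -1.6]
gripper_width: 0.0174
```

Call:
apply_moves:
  deltas:
    - {"tx":0,"ty":0.0015,"tz":0,"turn":0,"gripper":0.01}
    - {"tx":0,"ty":0.002,"tz":0,"turn":0,"gripper":0.01}
    - {"tx":0,"ty":0.002,"tz":0,"turn":0,"gripper":0.01}

```text
time_s: 17.65
tcp_pos: [0.5788, 0.2038, 0.1236]
eef_rot: [-90.0, -0.0, 156.3]
contact_force: [0.2, -0.2, -2.2]
gripper_width: 0.0171
```

```bash
python3 -c "
from h import *
s(34,.0428)
"
```

```text
t 17.65 tcp [0.5788 0.2038 0.1236] bottom z 0.0471 rpy [-8.9980e+01 -1.0000e-02  1.5627e+02] F [ 0.2 -0.2 -2.2] M [-0.01  0.04  0.03] w 0.0171
 delta to az 34 [-0.0002  0.0043 -0.0007]
```

Call:
apply_moves:
  deltas:
    - {"tx":0,"ty":0.001,"tz":-0.0005,"turn":0,"gripper":0.01}
    - {"tx":0,"ty":0.002,"tz":-0.0005,"turn":0,"gripper":0.01}
    - {"tx":0,"ty":0.003,"tz":-0.0005,"turn":0,"gripper":0.01}
    - {"tx":0,"ty":0.0038,"tz":-0.0005,"turn":0,"gripper":0.01}
    - {"tx":0,"ty":0.0043,"tz":-0.0005,"turn":0,"gripper":0.01}

```text
time_s: 18.15
tcp_pos: [0.5791, 0.2046, 0.1194]
eef_rot: [-90.0, -0.0, 156.3]
contact_force: [0.7, 0.3, -1.6]
gripper_width: 0.0172
```

Call:
apply_moves:
  deltas:
    - {"tx":0,"ty":0.0004,"tz":0,"turn":0,"gripper":0.01}

```text
time_s: 18.25
tcp_pos: [0.5792, 0.2045, 0.1191]
eef_rot: [-90.0, 0.0, 156.3]
contact_force: [-1.0, -1.4, 0.6]
gripper_width: 0.0175
```

Call:
apply_moves:
  deltas:
    - {"tx":0,"ty":0.0004,"tz":0,"turn":0,"gripper":0.01}

```text
time_s: 18.35
tcp_pos: [0.5793, 0.2046, 0.1191]
eef_rot: [-90.0, 0.0, 156.3]
contact_force: [-1.5, -0.7, 4.0]
gripper_width: 0.0173
```

Call:
apply_moves:
  deltas:
    - {"tx":0,"ty":0.0004,"tz":0,"turn":0,"gripper":0.01}

```text
time_s: 18.45
tcp_pos: [0.5793, 0.2046, 0.1189]
eef_rot: [-90.0, 0.0, 156.3]
contact_force: [-1.6, -0.2, 5.3]
gripper_width: 0.0172
```

Call:
apply_moves:
  deltas:
    - {"tx":0,"ty":0.0004,"tz":0,"turn":0,"gripper":0.01}

```text
time_s: 18.55
tcp_pos: [0.5794, 0.2046, 0.1186]
eef_rot: [-90.0, 0.0, 156.3]
contact_force: [-2.1, -0.7, 6.8]
gripper_width: 0.0171
```

Call:
apply_moves:
  deltas:
    - {"tx":0,"ty":0.0003,"tz":0,"turn":0,"gripper":0.01}

```text
time_s: 18.65
tcp_pos: [0.5794, 0.2046, 0.1185]
eef_rot: [-90.0, 0.0, 156.3]
contact_force: [-1.7, -0.7, 7.1]
gripper_width: 0.0171
```

Call:
apply_moves:
  deltas:
    - {"tx":0,"ty":0.0003,"tz":0,"turn":0,"gripper":0.01}

```text
time_s: 18.75
tcp_pos: [0.5795, 0.2047, 0.1183]
eef_rot: [-90.0, 0.1, 156.3]
contact_force: [-3.6, -0.4, 8.5]
gripper_width: 0.0174
```

Call:
apply_moves:
  deltas:
    - {"tx":0,"ty":0.0003,"tz":0,"turn":0,"gripper":0.01}

```text
time_s: 18.85
tcp_pos: [0.5795, 0.2047, 0.1182]
eef_rot: [-90.0, 0.1, 156.3]
contact_force: [-2.9, -1.1, 9.9]
gripper_width: 0.0171
```

Call:
apply_moves:
  deltas:
    - {"tx":0,"ty":0.0003,"tz":0,"turn":0,"gripper":0.01}

```text
time_s: 18.95
tcp_pos: [0.5796, 0.2047, 0.1181]
eef_rot: [-90.1, 0.1, 156.3]
contact_force: [-3.8, -0.4, 11.5]
gripper_width: 0.0173
```

Call:
apply_moves:
  deltas:
    - {"tx":0,"ty":0.0003,"tz":0,"turn":0,"gripper":0.01}

```text
time_s: 19.05
tcp_pos: [0.5797, 0.2047, 0.118]
eef_rot: [-90.1, 0.1, 156.3]
contact_force: [-3.6, -1.2, 12.6]
gripper_width: 0.0176
```

Call:
apply_moves:
  deltas:
    - {"tx":0,"ty":0.0003,"tz":0,"turn":0,"gripper":0.01}

```text
time_s: 19.15
tcp_pos: [0.5797, 0.2047, 0.1179]
eef_rot: [-90.1, 0.1, 156.3]
contact_force: [-4.6, -1.7, 15.0]
gripper_width: 0.0175
```

Call:
apply_moves:
  deltas:
    - {"tx":0,"ty":-0.004,"tz":0,"turn":0,"gripper":0.01}
    - {"tx":0,"ty":-0.011,"tz":0,"turn":0,"gripper":0.01}

```text
time_s: 19.35
tcp_pos: [0.5787, 0.2045, 0.1267]
eef_rot: [-90.0, -0.0, 156.3]
contact_force: [0.7, -0.3, -1.3]
gripper_width: 0.017
```

```bash
python3 -c "
from h import *
from cap import cupfit
for n in ['side','scene','wrist']: cupfit(n,'m4')
for a in (170,-170,-140): s(a,.0495)
"
```

```text
side housing top 0.04558651978027406 its slope deg [0.04 0.1 ] rim proud mm -2.83 slope deg x,y [-0.52  0.26] rel [-0.57  0.16] n 193
scene housing top 0.04509129426908387 its slope deg [-0.17 -0.01] rim proud mm -2.67 slope deg x,y [-0.53  0.15] rel [-0.36  0.17] n 147
wrist housing top 0.04425278817271386 its slope deg [-0.02 -0.03] rim proud mm -2.55 slope deg x,y [-1.21  0.8 ] rel [-1.19  0.83] n 922
t 19.5 tcp [0.5794 0.2048 0.1274] bottom z 0.0509 rpy [-9.0050e+01  2.0000e-02  1.5629e+02] F [-0.4  0.6 -1.9] M [-0.02 -0.02 -0.  ] w 0.017
 delta to az 170 [0.0458 0.0014 0.0335]
t 19.5 tcp [0.5794 0.2048 0.1274] bottom z 0.0509 rpy [-9.0050e+01  2.0000e-02  1.5629e+02] F [-0.4  0.6 -1.9] M [-0.02 -0.02 -0.  ] w 0.017
 delta to az -170 [0.0416 0.0014 0.0432]
t 19.5 tcp [0.5794 0.2048 0.1274] bottom z 0.0509 rpy [-9.0050e+01  2.0000e-02  1.5629e+02] F [-0.4  0.6 -1.9] M [-0.02 -0.02 -0.  ] w 0.017
 delta to az -140 [0.0297 0.0014 0.0536]
```

```bash
python3 -c "
from h import *
s(155,.0495)
"
```

```text
t 19.5 tcp [0.5794 0.2048 0.1274] bottom z 0.0509 rpy [-9.0050e+01  2.0000e-02  1.5629e+02] F [-0.4  0.6 -1.9] M [-0.02 -0.02 -0.  ] w 0.017
 delta to az 155 [0.0467 0.0014 0.0256]
```

Call:
apply_moves:
  deltas:
    - {"tx":0.009,"ty":-0.004,"tz":0.005,"turn":0,"gripper":0.01}
    - {"tx":0.021,"ty":-0.004,"tz":0.0115,"turn":0,"gripper":0.01}
    - {"tx":0.034,"ty":-0.003,"tz":0.0185,"turn":0,"gripper":0.01}
    - {"tx":0.043,"ty":0,"tz":0.0235,"turn":0,"gripper":0.01}
    - {"tx":0.0467,"ty":0.001,"tz":0.0256,"turn":0,"gripper":0.01}

```text
time_s: 20.0
tcp_pos: [0.5244, 0.1996, 0.1258]
eef_rot: [-90.0, -0.0, 156.3]
contact_force: [1.0, 0.0, -1.5]
gripper_width: 0.0172
```

Call:
apply_moves:
  deltas:
    - {"tx":0,"ty":0.0015,"tz":0,"turn":0,"gripper":0.01}
    - {"tx":0,"ty":0.002,"tz":0,"turn":0,"gripper":0.01}
    - {"tx":0,"ty":0.002,"tz":0,"turn":0,"gripper":0.01}

```text
time_s: 20.3
tcp_pos: [0.5265, 0.2, 0.1239]
eef_rot: [-90.0, 0.0, 156.3]
contact_force: [-0.1, 0.3, -1.2]
gripper_width: 0.0176
```

```bash
python3 -c "
from h import *
s(155,.0428)
"
```

```text
t 20.3 tcp [0.5265 0.2    0.1239] bottom z 0.0474 rpy [-90.     0.   156.29] F [-0.1  0.3 -1.2] M [ 0.01 -0.02 -0.01] w 0.0176
 delta to az 155 [ 0.0002  0.0046 -0.0001]
```

Call:
apply_moves:
  deltas:
    - {"tx":0,"ty":0.001,"tz":0,"turn":0,"gripper":0.01}
    - {"tx":0,"ty":0.002,"tz":0,"turn":0,"gripper":0.01}
    - {"tx":0,"ty":0.003,"tz":0,"turn":0,"gripper":0.01}
    - {"tx":0,"ty":0.0038,"tz":0,"turn":0,"gripper":0.01}
    - {"tx":0,"ty":0.0043,"tz":0,"turn":0,"gripper":0.01}

```text
time_s: 20.8
tcp_pos: [0.5261, 0.1999, 0.1196]
eef_rot: [-90.0, -0.0, 156.3]
contact_force: [-0.3, -0.2, -1.0]
gripper_width: 0.0174
```

Call:
apply_moves:
  deltas:
    - {"tx":0,"ty":0.0004,"tz":0,"turn":0,"gripper":0.01}
    - {"tx":0,"ty":0.0008,"tz":0,"turn":0,"gripper":0.01}

```text
time_s: 21.0
tcp_pos: [0.5262, 0.1999, 0.1191]
eef_rot: [-90.0, 0.0, 156.3]
contact_force: [-1.0, -0.7, 1.5]
gripper_width: 0.0171
```

Call:
apply_moves:
  deltas:
    - {"tx":0,"ty":0.0004,"tz":0,"turn":0,"gripper":0.01}

```text
time_s: 21.1
tcp_pos: [0.5262, 0.2, 0.119]
eef_rot: [-90.0, 0.0, 156.3]
contact_force: [-2.9, -0.5, 5.2]
gripper_width: 0.0173
```

Call:
apply_moves:
  deltas:
    - {"tx":0,"ty":0.0004,"tz":0,"turn":0,"gripper":0.01}

```text
time_s: 21.2
tcp_pos: [0.5263, 0.2, 0.1188]
eef_rot: [-90.0, 0.0, 156.3]
contact_force: [-2.8, -1.1, 6.7]
gripper_width: 0.0176
```

Call:
apply_moves:
  deltas:
    - {"tx":0,"ty":0.0004,"tz":0,"turn":0,"gripper":0.01}

```text
time_s: 21.3
tcp_pos: [0.5263, 0.2, 0.1186]
eef_rot: [-90.0, 0.0, 156.3]
contact_force: [-3.0, -1.2, 7.9]
gripper_width: 0.0174
```

Call:
apply_moves:
  deltas:
    - {"tx":0,"ty":0.0004,"tz":0,"turn":0,"gripper":0.01}

```text
time_s: 21.4
tcp_pos: [0.5263, 0.2, 0.1183]
eef_rot: [-90.0, 0.0, 156.3]
contact_force: [-4.2, 0.1, 9.1]
gripper_width: 0.0172
```

Call:
apply_moves:
  deltas:
    - {"tx":0,"ty":0.0004,"tz":0,"turn":0,"gripper":0.01}

```text
time_s: 21.5
tcp_pos: [0.5263, 0.2, 0.1181]
eef_rot: [-90.0, 0.0, 156.3]
contact_force: [-4.3, -1.8, 11.6]
gripper_width: 0.0174
```

Call:
apply_moves:
  deltas:
    - {"tx":0,"ty":0.0004,"tz":0,"turn":0,"gripper":0.01}

```text
time_s: 21.6
tcp_pos: [0.5264, 0.2, 0.118]
eef_rot: [-90.0, 0.1, 156.3]
contact_force: [-5.0, -1.9, 14.6]
gripper_width: 0.0175
```

Call:
apply_moves:
  deltas:
    - {"tx":0,"ty":0.0004,"tz":0,"turn":0,"gripper":0.01}

```text
time_s: 21.7
tcp_pos: [0.5264, 0.2, 0.1179]
eef_rot: [-90.0, 0.1, 156.3]
contact_force: [-5.4, -1.6, 17.1]
gripper_width: 0.0173
```

The side at azimuth 155 has bottomed with about 19-20 N on it. I'll hold that for more than a second.

Call:
apply_moves:
  deltas:
    - {"tx":0,"ty":0.0002,"tz":0,"turn":0,"gripper":0.01}
    - {"tx":0,"ty":0.0002,"tz":0,"turn":0,"gripper":0.01}

```text
time_s: 21.9
tcp_pos: [0.5264, 0.2, 0.1179]
eef_rot: [-90.0, 0.1, 156.3]
contact_force: [-4.8, -1.6, 16.4]
gripper_width: 0.0173
```

Call:
apply_moves:
  deltas:
    - {"tx":0,"ty":0,"tz":0,"turn":0,"gripper":0.01}
    - {"tx":0,"ty":0,"tz":0,"turn":0,"gripper":0.01}
    - {"tx":0,"ty":0,"tz":0,"turn":0,"gripper":0.01}
    - {"tx":0,"ty":0,"tz":0,"turn":0,"gripper":0.01}
    - {"tx":0,"ty":0,"tz":0,"turn":0,"gripper":0.01}

```text
time_s: 22.4
tcp_pos: [0.5264, 0.2, 0.1179]
eef_rot: [-90.0, 0.1, 156.3]
contact_force: [-5.4, -0.8, 14.6]
gripper_width: 0.0176
```

Call:
apply_moves:
  deltas:
    - {"tx":0,"ty":0,"tz":0,"turn":0,"gripper":0.01}
    - {"tx":0,"ty":0,"tz":0,"turn":0,"gripper":0.01}
    - {"tx":0,"ty":0,"tz":0,"turn":0,"gripper":0.01}
    - {"tx":0,"ty":0,"tz":0,"turn":0,"gripper":0.01}
    - {"tx":0,"ty":0,"tz":0,"turn":0,"gripper":0.01}

```text
time_s: 22.9
tcp_pos: [0.5264, 0.2, 0.1179]
eef_rot: [-90.0, 0.1, 156.3]
contact_force: [-4.9, -1.0, 15.6]
gripper_width: 0.0171
```

Call:
apply_moves:
  deltas:
    - {"tx":0,"ty":0,"tz":0,"turn":0,"gripper":0.01}
    - {"tx":0,"ty":0,"tz":0,"turn":0,"gripper":0.01}
    - {"tx":0,"ty":0,"tz":0,"turn":0,"gripper":0.01}
    - {"tx":0,"ty":0,"tz":0,"turn":0,"gripper":0.01}
    - {"tx":0,"ty":0,"tz":0,"turn":0,"gripper":0.01}

```text
time_s: 23.4
tcp_pos: [0.5264, 0.2, 0.1179]
eef_rot: [-90.0, 0.1, 156.3]
contact_force: [-5.7, -1.2, 16.6]
gripper_width: 0.0168
```

Call:
apply_moves:
  deltas:
    - {"tx":0,"ty":0.0003,"tz":0,"turn":0,"gripper":0.01}
    - {"tx":0,"ty":0.0006,"tz":0,"turn":0,"gripper":0.01}

```text
time_s: 23.6
tcp_pos: [0.5265, 0.2, 0.1177]
eef_rot: [-90.1, 0.1, 156.3]
contact_force: [-6.3, -1.8, 21.5]
gripper_width: 0.0172
```

Call:
apply_moves:
  deltas:
    - {"tx":0,"ty":0,"tz":0,"turn":0,"gripper":0.01}
    - {"tx":0,"ty":0,"tz":0,"turn":0,"gripper":0.01}
    - {"tx":0,"ty":0,"tz":0,"turn":0,"gripper":0.01}
    - {"tx":0,"ty":0,"tz":0,"turn":0,"gripper":0.01}
    - {"tx":0,"ty":0,"tz":0,"turn":0,"gripper":0.01}

```text
time_s: 24.1
tcp_pos: [0.5265, 0.2, 0.1178]
eef_rot: [-90.1, 0.1, 156.3]
contact_force: [-6.9, -1.9, 19.0]
gripper_width: 0.0175
```

Call:
apply_moves:
  deltas:
    - {"tx":0,"ty":0,"tz":0,"turn":0,"gripper":0.01}
    - {"tx":0,"ty":0,"tz":0,"turn":0,"gripper":0.01}
    - {"tx":0,"ty":0,"tz":0,"turn":0,"gripper":0.01}
    - {"tx":0,"ty":0,"tz":0,"turn":0,"gripper":0.01}
    - {"tx":0,"ty":0,"tz":0,"turn":0,"gripper":0.01}

```text
time_s: 24.6
tcp_pos: [0.5265, 0.2, 0.1177]
eef_rot: [-90.1, 0.1, 156.3]
contact_force: [-6.7, -2.4, 18.9]
gripper_width: 0.0172
```

Call:
apply_moves:
  deltas:
    - {"tx":0,"ty":0,"tz":0,"turn":0,"gripper":0.01}
    - {"tx":0,"ty":0,"tz":0,"turn":0,"gripper":0.01}
    - {"tx":0,"ty":0,"tz":0,"turn":0,"gripper":0.01}

```text
time_s: 24.9
tcp_pos: [0.5265, 0.2, 0.1178]
eef_rot: [-90.1, 0.1, 156.3]
contact_force: [-7.2, -1.7, 19.4]
gripper_width: 0.0173
```

```bash
python3 -c "
from h import *
from cap import cupfit
s()
for n in ['side','scene','wrist']: cupfit(n,'m5')
s()
"
```

```text
t 24.9 tcp [0.5265 0.2    0.1178] bottom z 0.0413 rpy [-9.0060e+01  8.0000e-02  1.5634e+02] F [-7.2 -1.7 19.4] M [-0.74  2.99  0.  ] w 0.0173
side housing top 0.04578362014566528 its slope deg [0.   0.25] rim proud mm -2.94 slope deg x,y [-1.59  0.03] rel [-1.59 -0.21] n 109
scene housing top 0.0451054366413452 its slope deg [0.02 0.11] rim proud mm -3.12 slope deg x,y [-0.2   0.18] rel [-0.22  0.07] n 165
wrist housing top 0.044192981172971185 its slope deg [-0.03 -0.06] rim proud mm -3.25 slope deg x,y [ 0.19 -0.2 ] rel [ 0.22 -0.14] n 2288
t 25.05 tcp [0.5265 0.2    0.1178] bottom z 0.0413 rpy [-9.0060e+01  8.0000e-02  1.5634e+02] F [-7.2 -1.2 18.9] M [-0.75  2.99 -0.03] w 0.0171
```

The cup is home, with its rim 3.1 mm below the face and square to about 0.3°. It was held at about 21 N for over a second. Now I'll lift off and go back to the stand.

Call:
apply_moves:
  deltas:
    - {"tx":0,"ty":-0.004,"tz":0,"turn":0,"gripper":0.01}
    - {"tx":0,"ty":-0.02,"tz":0,"turn":0,"gripper":0.01}
    - {"tx":0,"ty":-0.05,"tz":0,"turn":0,"gripper":0.01}
    - {"tx":0,"ty":-0.075,"tz":0,"turn":0,"gripper":0.01}
    - {"tx":0,"ty":-0.085,"tz":0,"turn":0,"gripper":0.01}

```text
time_s: 25.55
tcp_pos: [0.5271, 0.2006, 0.2027]
eef_rot: [-90.2, 0.1, 156.3]
contact_force: [0.6, 0.3, -1.9]
gripper_width: 0.0174
```

```bash
python3 -c "
from h import *
from cap import cupfit
s()
for n in ['side','scene','wrist']: cupfit(n,'m6')
a=cv2.imread('pics/scene_m6.png')[60:260,240:440];b=cv2.imread('pics/side_m6.png')[130:330,220:420]
cv2.imwrite('pics/m6.png',cv2.resize(np.hstack([a,b]),(800,400)))
print(delta([.5586,-.1882,.203]))
"
```

```text
t 25.55 tcp [0.5271 0.2006 0.2027] bottom z 0.1262 rpy [-9.018e+01  1.100e-01  1.563e+02] F [ 0.6  0.3 -1.9] M [ 0.03 -0.06 -0.05] w 0.0174
side housing top 0.045516867027264374 its slope deg [0.14 0.08] rim proud mm -3.21 slope deg x,y [ 0.23 -0.23] rel [ 0.1  -0.31] n 216
scene housing top 0.04509500155714585 its slope deg [ 0.08 -0.06] rim proud mm -3.36 slope deg x,y [0.4  0.01] rel [0.32 0.07] n 171
wrist housing top 0.04423116039439648 its slope deg [-0.01 -0.03] rim proud mm -3.28 slope deg x,y [ 0.28 -0.1 ] rel [ 0.29 -0.06] n 1331
[-0.1861 -0.0033  0.3422]
```

View pics/m6.png

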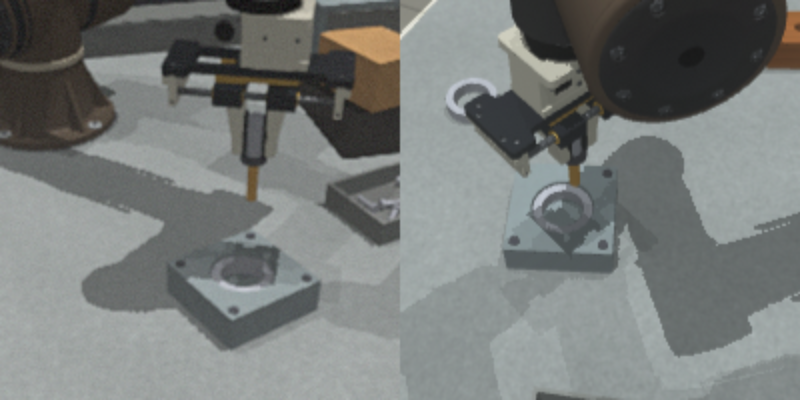

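```bash
cat > drift.py <<'E'
from h import *
def drift():
    st=r.get_state(); t=st['tcp_pos']; print('tcp',t.round(4),st['eef_rot'].round(2))
    for n in ['scene','side']:
        P=pose(n); p,d=capture(n); C=cloud(*P,d); hsv=cv2.cvtColor(p,cv2.COLOR_RGB2HSV)
        b=t[2]-.0765
        m=(d>0)&(np.hypot(C[...,0]-t[0],C[...,1]-t[1])<.03)&(C[...,2]<b+.046)&(C[...,2]>b-.008)&(hsv[...,1]>110)
        Q=C[m]; print(n,len(Q),'z',Q[:,2].min().round(4),Q[:,2].max().round(4))
        if len(Q)<15: continue
        k=np.polyfit(Q[:,2],Q[:,:2],1); view=(t-P[2]); view[2]=0; view/=np.linalg.norm(view)
        # axis is ~4.7 mm (mean of visible half) behind the seen surface
        off=.0047*view[:2]
        print('  tilt deg dx,dy per z',np.degrees(k[0]).round(2),'axis-tcp at z=b+.005:',((k[0]*(b+.005)+k[1]+off-t[:2])*1e3).round(1),' at b+.04',((k[0]*(b+.04)+k[1]+off-t[:2])*1e3).round(1))
if __name__=='__main__': drift()
E
python3 drift.py
```

```text
tcp [0.5259 0.2    0.1999] [-9.0040e+01 -2.0000e-02  1.5627e+02]
scene 57 z 0.1274 0.1682
  tilt deg dx,dy per z [0.59 0.61] axis-tcp at z=b+.005: [-0.7 -1.2]  at b+.04 [-0.3 -0.8]
side 43 z 0.1269 0.1609
  tilt deg dx,dy per z [0.13 2.4 ] axis-tcp at z=b+.005: [-0.5 -0.5]  at b+.04 [-0.4  1. ]
```

Call:
apply_moves:
  deltas:
    - {"tx":-0.015,"ty":0,"tz":0.028,"turn":0,"gripper":0.01}
    - {"tx":-0.036,"ty":0,"tz":0.066,"turn":0,"gripper":0.01}
    - {"tx":-0.058,"ty":0,"tz":0.106,"turn":0,"gripper":0.01}
    - {"tx":-0.08,"ty":0,"tz":0.147,"turn":0,"gripper":0.01}
    - {"tx":-0.102,"ty":0,"tz":0.188,"turn":0,"gripper":0.01}

```text
time_s: 26.3
tcp_pos: [0.543, -0.015, 0.1988]
eef_rot: [-89.9, -0.1, 156.3]
contact_force: [1.0, -0.0, -1.3]
gripper_width: 0.0169
```

```bash
python3 -c "
from h import *
print(delta([.5592,-.1875,.145]))"
```

```text
[-0.0842  0.0539  0.1514]
```

Call:
apply_moves:
  deltas:
    - {"tx":-0.02,"ty":0,"tz":0.036,"turn":0,"gripper":0.01}
    - {"tx":-0.042,"ty":0,"tz":0.074,"turn":0,"gripper":0.01}
    - {"tx":-0.062,"ty":0,"tz":0.11,"turn":0,"gripper":0.01}
    - {"tx":-0.077,"ty":0.015,"tz":0.139,"turn":0,"gripper":0.01}
    - {"tx":-0.084,"ty":0.03,"tz":0.15,"turn":0,"gripper":0.01}

```text
time_s: 26.8
tcp_pos: [0.5597, -0.187, 0.1684]
eef_rot: [-90.0, -0.1, 156.1]
contact_force: [0.4, 0.4, -2.1]
gripper_width: 0.0173
```

Call:
apply_moves:
  deltas:
    - {"tx":0,"ty":0.015,"tz":0,"turn":0,"gripper":0.01}
    - {"tx":0,"ty":0.018,"tz":0,"turn":0,"gripper":0.01}
    - {"tx":0,"ty":0.018,"tz":0,"turn":0,"gripper":0.01}
    - {"tx":0,"ty":0.018,"tz":0,"turn":0,"gripper":0.01}

```text
time_s: 27.2
tcp_pos: [0.5608, -0.1838, 0.1526]
eef_rot: [-90.0, 0.0, 156.4]
contact_force: [0.1, 0.6, -1.6]
gripper_width: 0.0172
```

```bash
python3 drift.py; python3 -c "
from h import *
a=capture('scene')[0][120:270,120:270,::-1];b=capture('side')[0][80:230,290:440,::-1]
cv2.imwrite('pics/ret.png',cv2.resize(np.hstack([a,b]),(800,400)))
s();print(delta([.5592,-.1875,.145]))"
```

```text
tcp [ 0.5608 -0.1838  0.1526] [-8.9990e+01  1.0000e-02  1.5635e+02]
scene 83 z 0.0758 0.1197
  tilt deg dx,dy per z [ 1.46 -0.02] axis-tcp at z=b+.005: [-1.4 -0.4]  at b+.04 [-0.5 -0.5]
side 41 z 0.0765 0.1183
  tilt deg dx,dy per z [-2.    2.65] axis-tcp at z=b+.005: [ 1.1 -0.6]  at b+.04 [-0.1  1. ]
t 27.4 tcp [ 0.5609 -0.1839  0.1531] bottom z 0.0766 rpy [-9.0030e+01  7.0000e-02  1.5634e+02] F [ 1.4 -0.3 -2.2] M [-0.04 -0.   -0.  ] w 0.0172
[0.0002 0.0081 0.004 ]
```

View pics/ret.png

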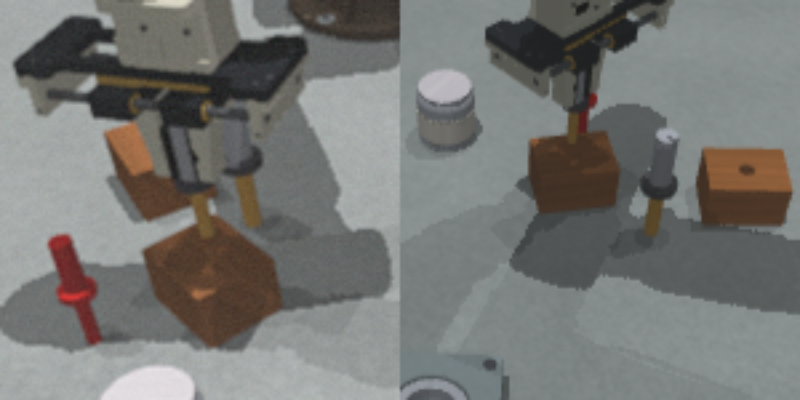

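Call:
apply_moves:
  deltas:
    - {"tx":0,"ty":0.004,"tz":0.004,"turn":0,"gripper":0.01}
    - {"tx":0,"ty":0.007,"tz":0.004,"turn":0,"gripper":0.01}
    - {"tx":0,"ty":0.007,"tz":0.004,"turn":0,"gripper":0.01}
    - {"tx":0,"ty":0.007,"tz":0.004,"turn":0,"gripper":0.01}

```text
time_s: 27.8
tcp_pos: [0.5588, -0.1881, 0.1452]
eef_rot: [-90.0, -0.0, 156.3]
contact_force: [-0.2, 0.5, -1.1]
gripper_width: 0.0168
```

```bash
python3 drift.py; python3 -c "
from h import *
s();print(delta([.559,-.1877,.133]))"
```

```text
tcp [ 0.5588 -0.1881  0.1452] [-8.9990e+01 -1.0000e-02  1.5629e+02]
scene 84 z 0.0686 0.1139
  tilt deg dx,dy per z [ 1.21 -1.52] axis-tcp at z=b+.005: [-1.2  0. ]  at b+.04 [-0.5 -0.9]
side 40 z 0.0715 0.1121
  tilt deg dx,dy per z [ 0.41 -0.08] axis-tcp at z=b+.005: [-0.1  0.7]  at b+.04 [0.2 0.6]
t 27.9 tcp [ 0.5589 -0.188   0.1454] bottom z 0.0689 rpy [-90.     0.   156.29] F [ 0.7 -0.2 -1.4] M [ 0.03 -0.01  0.04] w 0.0171
[ 0.0001  0.0124 -0.0003]
```

Within the 2 mm clearance. I'll go down slowly and watch the force.

Call:
apply_moves:
  deltas:
    - {"tx":0,"ty":0.004,"tz":0,"turn":0,"gripper":0.01}
    - {"tx":0,"ty":0.009,"tz":0,"turn":0,"gripper":0.01}
    - {"tx":0,"ty":0.013,"tz":0,"turn":0,"gripper":0.01}
    - {"tx":0,"ty":0.015,"tz":0,"turn":0,"gripper":0.01}
    - {"tx":0,"ty":0.017,"tz":0,"turn":0,"gripper":0.01}

```text
time_s: 28.4
tcp_pos: [0.5588, -0.188, 0.128]
eef_rot: [-90.0, -0.0, 156.3]
contact_force: [0.0, 0.4, -2.3]
gripper_width: 0.0171
```

Call:
apply_moves:
  deltas:
    - {"tx":0,"ty":0.002,"tz":0,"turn":0,"gripper":0.01}
    - {"tx":0,"ty":0.004,"tz":0,"turn":0,"gripper":0.01}

```text
time_s: 28.6
tcp_pos: [0.5589, -0.188, 0.1243]
eef_rot: [-90.0, 0.0, 156.3]
contact_force: [-0.3, 0.1, -1.3]
gripper_width: 0.0171
```

Call:
apply_moves:
  deltas:
    - {"tx":0,"ty":0.006,"tz":0,"turn":0,"gripper":0.01}
    - {"tx":0,"ty":0.014,"tz":0,"turn":0,"gripper":0.01}
    - {"tx":0,"ty":0.022,"tz":0,"turn":0,"gripper":0.01}
    - {"tx":0,"ty":0.03,"tz":0,"turn":0,"gripper":0.01}
    - {"tx":0,"ty":0.035,"tz":0,"turn":0,"gripper":0.01}

```text
time_s: 29.1
tcp_pos: [0.5584, -0.188, 0.0881]
eef_rot: [-90.0, -0.1, 156.3]
contact_force: [0.1, -0.3, -1.7]
gripper_width: 0.017
```

Call:
apply_moves:
  deltas:
    - {"tx":0,"ty":0.003,"tz":0,"turn":0,"gripper":0.01}
    - {"tx":0,"ty":0.005,"tz":0,"turn":0,"gripper":0.01}
    - {"tx":0,"ty":0.005,"tz":0,"turn":0,"gripper":0.01}

```text
time_s: 29.4
tcp_pos: [0.5588, -0.188, 0.0842]
eef_rot: [-90.0, -0.0, 156.3]
contact_force: [-0.1, 0.1, -1.1]
gripper_width: 0.0171
```

Call:
apply_moves:
  deltas:
    - {"tx":0,"ty":0.001,"tz":0,"turn":0,"gripper":0.01}
    - {"tx":0,"ty":0.002,"tz":0,"turn":0,"gripper":0.01}
    - {"tx":0,"ty":0.003,"tz":0,"turn":0,"gripper":0.01}
    - {"tx":0,"ty":0.003,"tz":0,"turn":0,"gripper":0.01}

```text
time_s: 29.8
tcp_pos: [0.5588, -0.188, 0.0813]
eef_rot: [-90.0, -0.0, 156.3]
contact_force: [-0.8, -0.5, -2.3]
gripper_width: 0.0174
```

Call:
apply_moves:
  deltas:
    - {"tx":0,"ty":0.0005,"tz":0,"turn":0,"gripper":0.01}
    - {"tx":0,"ty":0.001,"tz":0,"turn":0,"gripper":0.01}

```text
time_s: 30.0
tcp_pos: [0.5589, -0.188, 0.0805]
eef_rot: [-90.0, 0.0, 156.3]
contact_force: [-2.3, 1.2, 4.5]
gripper_width: 0.0173
```

The collar is seated on the stand (about 6 N). Releasing now.

Call:
apply_moves:
  deltas:
    - {"tx":0,"ty":0,"tz":0,"turn":0,"gripper":0.02}
    - {"tx":0,"ty":0,"tz":0,"turn":0,"gripper":0.03}
    - {"tx":0,"ty":0,"tz":0,"turn":0,"gripper":0.045}
    - {"tx":0,"ty":0,"tz":0,"turn":0,"gripper":0.055}
    - {"tx":0,"ty":0,"tz":0,"turn":0,"gripper":0.055}

```text
time_s: 30.5
tcp_pos: [0.5589, -0.188, 0.0804]
eef_rot: [-90.0, 0.0, 156.3]
contact_force: [0.0, 0.6, 0.5]
gripper_width: 0.0464
```

Call:
apply_moves:
  deltas:
    - {"tx":0,"ty":-0.01,"tz":0,"turn":0,"gripper":0.055}
    - {"tx":0,"ty":-0.03,"tz":0,"turn":0,"gripper":0.055}
    - {"tx":0,"ty":-0.065,"tz":0,"turn":0,"gripper":0.055}
    - {"tx":0,"ty":-0.1,"tz":0,"turn":0,"gripper":0.055}
    - {"tx":0,"ty":-0.13,"tz":0,"turn":0,"gripper":0.055}

```text
time_s: 31.0
tcp_pos: [0.5591, -0.1881, 0.2132]
eef_rot: [-90.0, 0.1, 156.3]
contact_force: [0.5, -0.7, -0.5]
gripper_width: 0.0549
```

Call:
apply_moves:
  deltas:
    - {"tx":0,"ty":-0.03,"tz":0,"turn":0,"gripper":0.055}
    - {"tx":0,"ty":-0.03,"tz":0,"turn":0,"gripper":0.055}
    - {"tx":0,"ty":-0.03,"tz":0,"turn":0,"gripper":0.055}

```text
time_s: 31.3
tcp_pos: [0.559, -0.1879, 0.2417]
eef_rot: [-90.1, 0.1, 156.3]
contact_force: [1.0, -0.6, -0.3]
gripper_width: 0.0551
```

Run:
```python
from h import *
n='wrist'; st=r.get_state(); P=pose(n,st); p,d=capture(n); cv2.imwrite('pics/wrist_end.png',p[:,:,::-1]); C=cloud(*P,d); print(st['tcp_pos'],st['time_s'],st['contact_force'],st['gripper_width'])
near=np.hypot(C[...,0]-.559,C[...,1]+.187)
for z in (.109,.062):
    m=(d>0)&(abs(C[...,2]-z)<.004)&(near<.03); print(z,cv2.minEnclosingCircle(C[m][:,:2].astype(np.float32)),C[m][:,2].mean())
from cap import cupfit
for n in ['side','scene']: cupfit(n,'end')
for n in ['scene','side']:
    z=np.load(n+'_end.npz');p,d=z['p'],z['d'];K,Rc,e=pose(n);C=cloud(K,Rc,e,d)
    for nm,c,t in [('spare',(.7716,.055),.02),('tin',(.737,-.2165),.075)]:
        m=(d>0)&(abs(C[...,2]-t)<.004)&(np.hypot(C[...,0]-c[0],C[...,1]-c[1])<.06); print(n,nm,C[m].mean(0).round(4) if m.any() else None)
```

```text
[ 0.55901526 -0.18794284  0.24172624] 31.3 [ 1.02823842 -0.56892091 -0.34072207] 0.05510874627876793
0.109 ((0.5594055652618408, -0.18760593235492706), 0.009044652804732323) 0.1080548931413719
0.062 ((0.5595064759254456, -0.18766550719738007), 0.014910333789885044) 0.061201232640894054
side housing top 0.04547922716740038 its slope deg [ 0.03 -0.1 ] rim proud mm -3.19 slope deg x,y [0.03 0.18] rel [0.   0.28] n 221
scene housing top 0.04506238610139962 its slope deg [-0.08 -0.03] rim proud mm -3.32 slope deg x,y [ 0.33 -0.47] rel [ 0.41 -0.44] n 164
scene spare [0.772  0.0527 0.0197]
scene tin [ 0.737  -0.2179  0.0752]
side spare [0.7689 0.0562 0.0202]
side tin [ 0.7351 -0.2144  0.0758]
```

View pics/scene_end.png

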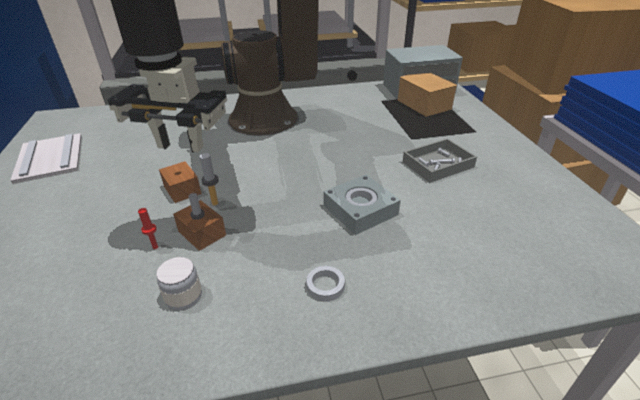

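The final picture shows the drift back in its stand (200,220), the cup down in the housing (362,197) and the bystanders where they were. The checks pass, so I'm handing it in.

```bash
python3 -c "
from plant import r
print(r.close_job())"
```

```text
the job is handed in; nothing more can be done
None
```

The cup is fully home and the drift is back in its stand, released. I handed the job in at about 31 s of the 62 s allowed; no verdict was reported.

- **Driving:** I took the grey drift from the farther stand and pushed the cup down in steps of about 1 to 3 mm, moving round the rim to whichever side stood high. The forces read during these steps gave 8–17 N on the rim. The largest tilt I measured between steps was about 1.6°, which was the starting tilt.
- **Leaning:** I leaned on the rim at about 17 N for 1.5 s, then at about 21 N for a further 1.5 s. The highest value read was about 24 N. Forces are only read at the end of each call, so a short peak between readings would not show.
- **Cup:** the last pictures put the rim 3.2–3.3 mm below the housing's top face (3 mm is home). The tilt came out at 0.3–0.6°, under the 1.7° limit.
- **Drift:** it stands upright within about 1 mm of the stand's centre, with its top at 108–109 mm, so the collar is seated.
- **Bystanders:** the spare cup and tin measured unmoved. I checked the bolt tray only by eye; it looked the same.

One camera reading disagreed. While the drift was still on the rim, the side view gave 1.6° of tilt, but the arm was blocking part of that view. The other two cameras gave about 0.2–0.3° then, and the side view agreed once the drift was lifted away.

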